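# Refit the end cheek of a knock-down games rack with its cam lock

### The job

Put the loose end cheek back on the wooden games rack: keeping it upright, slide it square up to the open end of the base board so that its bolt and dowels enter their holes, then turn the thumb-turn of the cam lock clockwise, about half a turn, so that the hook draws the cheek up flush against the board. Stop as soon as it comes up tight, for forcing it strips the fitting; do not ram the cheek, let go at the end, and leave the other things where they are.

Things in the scene. Friction and masses are not known exactly. Their poses are not given: they have to be found in the camera images.
- rack: games rack, pale wood, screwed down to the shelf: base board 260 mm long, 140 wide, 28 thick, with a fixed cheek at its far end. Origin: centre of the open end's lower edge; x along the board into it, y across, z up. In the open end, 14 mm up: bolt slot 13 mm wide, 17.6 high at y 0; dowel holes 10.6 mm at y +45 and -45; two rubber buffers at y +24 and -24 stand out 2.5 mm and take 2 N per mm each
- cheek_mid (a point): centre of the loose end cheek: pale wood panel standing on edge, 18 mm thick (its x), 140 wide (its y), 85 high, about 0.2 kg; the point is half-way up, in mid-thickness. From its +x face, 14 mm above its foot, stick out a steel T-headed bolt at y 0 (4.4 mm shank; upright head 10 mm across, 14 high; its end 45.8 mm out, give or take 1.2) and two 8 mm dowels at y +45 and -45, 14 mm long
- cam_grip (a point): on the axis of the cam lock, 46 mm in from the open end, near mid-height of its black thumb-turn bar: bar 40 mm long (its x), 11 thick (its y), 20 high, from 32 to 52 mm above the shelf, on a 44 mm steel disc 4 mm thick on top of the board. The white end of the bar (its -x end) marks the hook's mouth
- cam (a joint): cam angle, grows clockwise from above. 0: white end points straight out of the open end, mouth takes the bolt head (-0.5 to 0.3). If the cheek stands within 3.5 mm of flush the hook then draws it in 2.5 mm per rad and stays where left. Comes tight at 2.5 to 3.7, as bolt length varies: it is tight when the moment has climbed about 0.2 N m above that of free turning (under 0.1); twice that strips it
- card_box: blue box of cards standing on the rack's board by the far cheek, 36 x 100 x 66 mm; origin under its centre; leave alone
- dice_tower: white plastic dice tower, 76 x 76 mm and 170 high with a 70 mm catch tray on its -x side; origin under the tower's centre; leave alone
- bowl: blue ceramic bowl of green dice, 110 mm across, 50 high; origin under its centre; leave alone
- piece_tray: red acrylic tray of wooden game pieces, 100 x 70 x 22 mm; origin under its centre; leave alone
Mind the look-alikes: they are no part of the job. What is shaped like the part that bears cheek_mid but pink is not meant.

How it is judged:
By the outcome, as a careful person would: the job done as asked, in the order asked, and still so for the second after the job is handed in, with the robot touching nothing.
It also fails if it takes over 72 s, if anything falls off the work surface, if the arm or the gripper's body presses on something with over 40 N, if the wrist force passes 120 N, or if a joint passes its speed limit or range.

### The arm

A 7-joint arm with a two-finger parallel gripper is mounted at the origin on the work surface. World frame = base frame: x ahead of the robot, y to its left, z up, the work surface at z = 0. Lengths are in m, angles in degrees, forces in N, time in s.
With the tool pointing down it reaches from about 0.4 to 0.925 m from the base axis. Payload 5.6 kg.
Tool frame: the origin (TCP) lies at the very end of the fingers, on their centre line; the grasp point (between the pads) lies behind it (r.grip_depth is the x of the grasp point in the tool frame, in m); x points along the fingers, y is the direction in which the jaws open and shut, and the axes are right-handed (so a half turn about x gives the same grasp; the last joint's range is limited). The gripper opens to 85 mm and grips with 20 to 120 N. Pads are 22 mm wide; open, the fingers measure 114 mm over their backs; the gripper's body (76 mm by 85 mm) begins 54 mm behind the grasp point. The pads swing forward as they close: fully open they stand 13 mm farther back than shut.
Start: joints at [-78.896, 26.786, -0.665, 91.828, 0.344, 61.387, -3.226], TCP at [0.153, 0.632, 0.231] pointing down, gripper open.
Joint ranges: [-144.91, 144.91], [-17.63, 115.5], [-89.93, 88.59], [15.96, 139.68], [-74.01, 254.01], [8.47, 105.57], [-167.45, 167.45]. Speed limits (degrees/s): [147.25, 147.25, 180, 180, 180, 180, 180].

### API

Orientations are given as a 3x3 rotation matrix whose columns are the frame's x, y, z axes.
In Python, from plant import status, viewer, r gives the robot as it stands.
- The arm moves only by the shell command python3 -m creep 'ROWS' [FORCE]. ROWS is JSON, a list of rows, each a list of 3 entries, a list of its own where there are three numbers: the turn, a rotation vector about the tool's x, y, z in degrees, then the shift along the tool's x, y, z in cm, then the opening, from 0 (shut) to 1 (fully open). In form: [[[wx, wy, wz], [tx, ty, tz], gripper], ...]. A call has 1 to 20 rows; each row is the pose to reach, as a shift and turn from the pose measured when the call began, along the tool's axes at that moment; what a row does not reach only later rows make up. A row lasts 1/12 s, in which the tool goes at most 41.7 mm and 7.16 degrees, less where a joint would pass 70% of its speed; a pose out of reach is approached as far as the arm can. A call with a gripper value outside its range is refused whole. The fingers move at their own pace and stop on an object; FORCE is the grip in N (left out, the last holds). Time passes only in rows, so rows that repeat a pose let the fingers close. It gives the time, the measured TCP pose, the force and the opening at its end, in the units of the state.
- status.get_state(): the state, without advancing time (a new reading comes with each control period).
- viewer.capture(name): name is "side" or "top" or "wrist"; returns a dict with "image" (420x560x3 uint8, red, green, blue), "z_map" (420x560 float32, m along the optical axis (not along the pixel's ray), 0 where there is no reading), "fx", "fy", "cx", "cy" (pixels), "dist_coeffs" ([k1, k2, p1, p2, k3] as OpenCV has them; the pictures are not rectified), "eye" and "attitude" of the camera in the world; the wrist camera has in their place "mount" (4x4, takes a point from camera to tool coordinates, whose origin is the TCP and whose axes are the tool frame's). Camera axes: x right, y down, z forward; pixel columns grow to the right and rows downward; lengths in m; the calibration is good to about 2 mm. A picture is of the moment at which its call begins: read the wrist's pose just before it.
- r.sign_off(): hands the job in, once; it reports no verdict.
The state is a dict: "time_s": time; "joints": joint angles; "joint_vel": joint speeds; "joint_torque": joint torques, N m; "tcp_pos": TCP position; "ee_rot": TCP orientation; "contact_force": force on the tool from outside, world axes, zero at the start; "torque": the same for the moment, N m; "opening": finger opening in m.
Only numpy, scipy, OpenCV 4.12 (cv2) and the standard library are available. Lean on these libraries where they do the work, as an engineer would, in place of code of your own. Each camera call takes 0.05 s, during which the arm holds its last target.

## Working session

There is one attempt and no reset: what is moved stays moved. The work goes in short steps, Python scripts to look and compute and a shell command to move; the robot and the scene stay as the last step left them, time stands still between calls to the robot, and variables do not carry over. Pictures are saved under pics/ and viewed, and the job is handed in when it is done.

```bash
ls; mkdir -p pics
python3 - <<'E'
from plant import status, viewer, r
import cv2
print(status.get_state()); print(r.grip_depth)
for n in("side","top","wrist"):
    c=viewer.capture(n); cv2.imwrite(f"pics/{n}0.png",c["image"][:,:,::-1])
    print(n,{k:v for k,v in c.items() if k not in("image","z_map")})
E
```

```text
pics
{'time_s': 0.0, 'joints': array([-78.89725637,  26.8359897 ,  -0.66593334,  91.88207246,
         0.34481636,  61.38672807,  -3.22429334]), 'joint_vel': array([-0.07239522, -0.10762765, -0.03716581,  0.05578383, -0.01784303,
       -0.08317457,  0.00088254]), 'joint_torque': array([-3.07474374e-04, -5.32391131e+01,  2.10090954e-02, -2.51303709e+01,
        1.13437569e-02,  7.68489554e-03,  6.35416711e-06]), 'tcp_pos': array([0.15239923, 0.63129612, 0.23033014]), 'ee_rot': array([[-2.91473439e-04,  2.34584446e-01,  9.72095701e-01],
       [-1.77062479e-03,  9.72094098e-01, -2.34584590e-01],
       [-9.99998390e-01, -1.78959192e-03,  1.32021425e-04]]), 'contact_force': array([0.46081214, 0.3597002 , 0.14730331]), 'torque': array([-0.04290491, -0.01518653, -0.03346837]), 'opening': 0.08523082940725926}
-0.0187
side {'fx': 464.8386267643635, 'fy': 464.8386267643635, 'cx': 286.763232266901, 'cy': 209.30721060542362, 'dist_coeffs': array([-0.16096954,  0.        ,  0.        ,  0.        ,  0.        ]), 'eye': array([ 0.45110217, -0.93500895,  0.64382855]), 'attitude': array([[ 0.995
[... 421 characters left out ...]
9.77003325e-01,  2.04299466e-01],
       [-9.98135140e-01, -5.97723195e-02,  1.23899660e-02],
       [ 1.06415004e-04, -2.04674796e-01, -9.78830024e-01]])}
wrist {'fx': 369.7518813628737, 'fy': 369.7518813628737, 'cx': 278.6036604096884, 'cy': 211.79144533051, 'dist_coeffs': array([-0.09853441,  0.        ,  0.        ,  0.        ,  0.        ]), 'mount': array([[-4.58094516e-04, -2.82597957e-01,  9.59238336e-01,
        -1.42484933e-01],
       [ 9.99999697e-01,  4.74255396e-04,  6.17279315e-04,
        -8.83453202e-05],
       [-6.29365830e-04,  9.59238328e-01,  2.82597654e-01,
        -7.16212535e-02],
       [ 0.00000000e+00,  0.00000000e+00,  0.00000000e+00,
         1.00000000e+00]])}
```

View pics/side0.png

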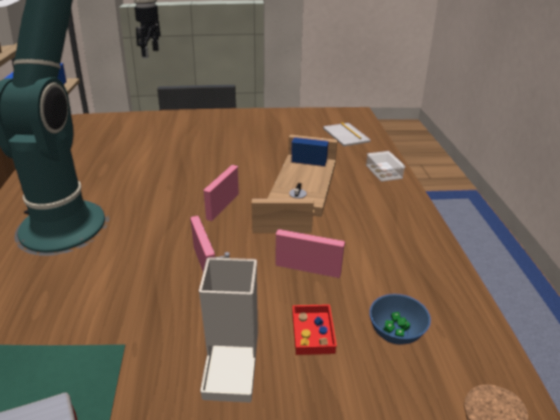

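View pics/top0.png

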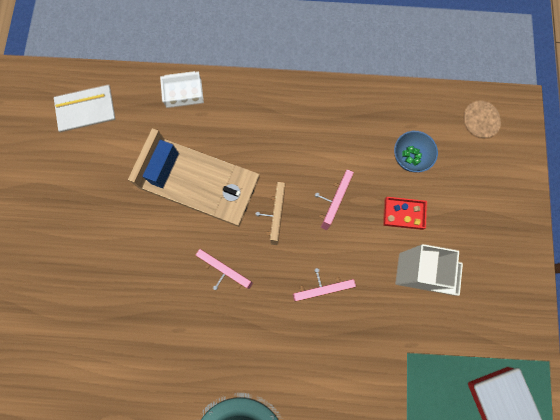

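View pics/wrist0.png

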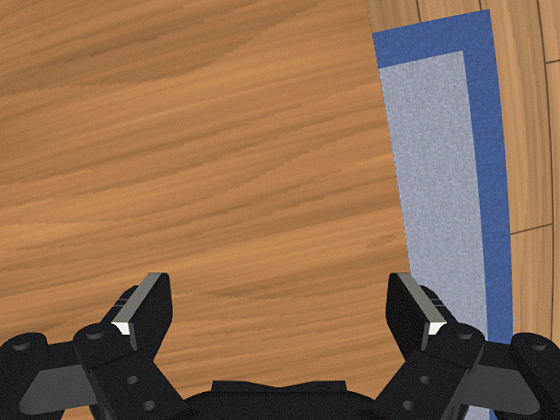

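The top view shows the pale cheek at about (278,212) with its bolt toward the rack. The rack's open end runs from (258,175) to (240,224), with the cam at (232,191), the white end of its bar toward the open end. The three pink panels are decoys.

```bash
cat > h.py <<'E'
import numpy as np, cv2
from plant import status, viewer, r
def cap(n, save=None):
    s=status.get_state(); c=viewer.capture(n)
    if save: cv2.imwrite(f"pics/{save}.png",c["image"][:,:,::-1])
    K=np.array([[c["fx"],0,c["cx"]],[0,c["fy"],c["cy"]],[0,0,1]])
    if n=="wrist":
        T=np.eye(4);T[:3,:3]=s["ee_rot"];T[:3,3]=s["tcp_pos"];T=T@c["mount"];R,e=T[:3,:3],T[:3,3]
    else: R,e=c["attitude"],c["eye"]
    h,w=c["z_map"].shape
    u,v=np.meshgrid(np.arange(w),np.arange(h))
    p=cv2.undistortPoints(np.stack([u.ravel(),v.ravel()],1).astype(np.float32)[:,None],K,c["dist_coeffs"])[:,0]
    rays=np.c_[p,np.ones(len(p))]
    W=(rays*c["z_map"].ravel()[:,None])@R.T+e
    c.update(K=K,R=R,e=e,W=W.reshape(h,w,3),rays=(rays@R.T).reshape(h,w,3)); return c
def rect(P):
    (c,s,a)=cv2.minAreaRect((P*1000).astype(np.float32)); b=cv2.boxPoints((c,s,a)); return np.array(c),s,a,b
E
python3 - <<'E'
from h import *
c=cap("top")
W=c["W"];im=c["image"]
hsv=cv2.cvtColor(im,cv2.COLOR_RGB2HSV)
def pr(name,m):
    P=W[m]; ce,s,a,b=rect(P[:,:2]); print(name,m.sum(),"z",np.percentile(P[:,2],[5,50,95]).round(4),"c",ce.round(1),np.round(s,1),round(a,1)); print(b.round(1).tolist())
z=W[...,2]
def box(x0,y0,x1,y1):
    m=np.zeros(z.shape,bool);m[y0:y1,x0:x1]=1;return m
pr("cheek",box(265,175,295,250)&(z>.075)&(z<.095))
bd=box(120,120,265,235)
pr("board",bd&(z>.022)&(z<.034))
pr("cam bar",box(215,180,246,205)&(z>.045)&(z<.06))
w=(hsv[...,1]<60)&(hsv[...,2]>170)
pr("white",box(215,180,246,205)&(z>.045)&(z<.06)&w)
pr("disc",box(215,180,246,205)&(z>.0305)&(z<.04))
print(hsv[212,278],W[212,278],W[100,300])
m=box(250,205,276,222)&(z>.006)&(z<.06)
pr("bolt",m)
E
```

```text
cheek 457 z [0.0814 0.0844 0.0871] c [535.8 -54.7] [ 18.  140.1] 86.4
[[465.29998779296875, -59.29999923706055], [605.0999755859375, -68.0], [606.2000122070312, -50.099998474121094], [466.3999938964844, -41.29999923706055]]
board 4719 z [0.0244 0.0276 0.0311] c [608.4 133.6] [312.7 141.2] 72.4
[[493.79998779296875, 5.900000095367432], [628.2999877929688, -36.79999923706055], [723.0, 261.20001220703125], [588.5, 304.0]]
cam bar 82 z [0.047  0.0512 0.0544] c [585.7  61.8] [41.2 11.4] 71.9
[[573.7999877929688, 44.0], [584.7000122070312, 40.5], [597.5, 79.5999984741211], [586.5999755859375, 83.19999694824219]]
white 12 z [0.05   0.0528 0.0546] c [580.7  45.5] [7.8 7.6] 8.5
[[576.2999877929688, 48.70000076293945], [577.4000244140625, 41.20000076293945], [585.0999755859375, 42.29999923706055], [584.0, 49.900001525878906]]
disc 139 z [0.0306 0.0321 0.0358] c [586.3  68.5] [61.2 72.1] 3.2
[[553.7999877929688, 102.80000305175781], [557.7000122070312, 30.799999237060547], [618.7999877929688, 34.20000076293945], [614.7999877929688, 106.19999694824219]]
[ 16  88 215] [ 0.5321176  -0.05594988  0.08402348] [ 8.58617164e-01 -9.46474909e-02 -2.82530625e-04]
bolt 36 z [0.0133 0.0165 0.0219] c [536.7 -21.7] [42.   7.7] 83.4
[[530.5, -42.099998474121094], [538.0999755859375, -42.900001525878906], [542.9000244140625, -1.2999999523162842], [535.2999877929688, -0.4000000059604645]]
```

```bash
cat >> h.py <<'E'
from scipy.spatial.transform import Rotation as Ro
def togo(p,phi):
    "target tcp position, tool y azimuth deg, pointing down -> turn (deg), shift (cm) in present tool axes"
    s=status.get_state(); R=s["ee_rot"]; a=np.radians(phi); y=np.array([np.cos(a),np.sin(a),0]); x=np.array([0,0,-1.])
    T=np.c_[x,y,np.cross(x,y)]
    print("turn",Ro.from_matrix(R.T@T).as_rotvec(degrees=True).round(2),"shift cm",(R.T@(np.array(p)-s["tcp_pos"])*100).round(2),"j",s["joints"].round(1),"t",s["time_s"])
E
python3 - <<'E'
from h import *
c=cap("top")
W=c["W"];z=W[...,2]
def box(x0,y0,x1,y1):
    m=np.zeros(z.shape,bool);m[y0:y1,x0:x1]=1;return m
m=box(120,120,262,230)&(z>.022)&(z<.034)
n,l,st,ce=cv2.connectedComponentsWithStats(m.astype(np.uint8)); k=1+st[1:,4].argmax(); m=l==k
m=cv2.morphologyEx(m.astype(np.uint8),cv2.MORPH_OPEN,np.ones((5,5)))>0
ce,s,a,b=rect(W[m][:,:2]);print(ce,s,a,b.round(1).tolist())
togo([.53,0,.20],80)
E
```

```text
[610.32061768 138.47543335] (252.8292999267578, 141.5469970703125) 72.39632415771484 [[504.6000061035156, 39.400001525878906], [639.5, -3.4000000953674316], [716.0, 237.60000610351562], [581.0999755859375, 280.3999938964844]]
turn [-3.57  0.    0.04] shift cm [  3.13 -52.54  51.52] j [-78.9  26.8  -0.7  91.9   0.3  61.4  -3.2] t 0.25
```

```bash
python3 -m creep '[[[0,0,0],[0,-3,2.5],1],[[0,0,0],[0,-6,5.5],1],[[0,0,0],[0,-9,8.5],1],[[0,0,0],[0,-12,11.5],1],[[0,0,0],[0,-15,14.5],1],[[0,0,0],[0,-18,17.5],1],[[-1,0,0],[0,-21,20.5],1],[[-1,0,0],[0,-24,23.5],1],[[-1,0,0],[0,-27,26.5],1],[[-1,0,0],[0.5,-30,29.5],1],[[-2,0,0],[1,-33,32.5],1],[[-2,0,0],[1,-36,35.5],1],[[-2,0,0],[1.5,-39,38.5],1],[[-3,0,0],[2,-42,41.5],1],[[-3.5,0,0],[2.5,-45,44],1],[[-3.5,0,0],[3,-48,47],1],[[-3.5,0,0],[3,-50,49.5],1],[[-3.5,0,0],[3,-52,51],1],[[-3.5,0,0],[3,-52.5,51.5],1],[[-3.5,0,0],[3,-52.5,51.5],1]]' 30
python3 - <<'E'
from h import *
togo([.53,0,.20],80)
c=cap("wrist","w1")
np.savez("w1.npz",W=c["W"],im=c["image"])
E
```

```text
time_s: 1.92
tcp_pos: [0.5304, -0.0019, 0.2012]
ee_rot: [[-0.0, 0.179, 0.984], [-0.002, 0.984, -0.179], [-1.0, -0.002, 0.0]]
contact_force: [-0.4, 0.2, 0.0]
opening: 0.0858
turn [-0.32  0.01  0.1 ] shift cm [ 0.12  0.18 -0.08] j [-21.6  17.6  21.8 111.5  -8.   52.4  83.9] t 1.9167
```

View pics/w1.png

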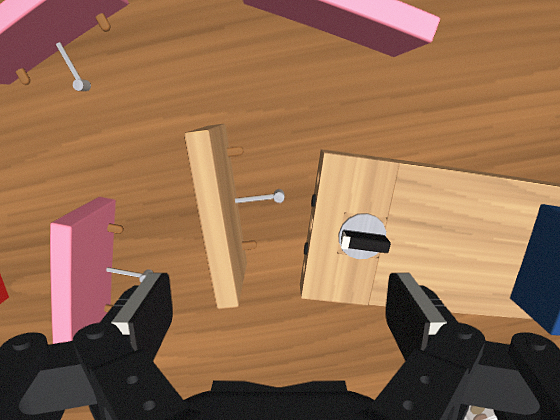

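The wrist view shows the cheek's top edge from (205,130) to (228,305), its bolt head at (279,197), and the dowels at (236,151) and (250,244). The board's open end runs from (322,151) to (303,298), with the buffers at (313,201) and (306,247). The cam is at (362,240), its white end toward the open end.

```bash
cat >> h.py <<'E'
def big(m,k=3):
    m=cv2.morphologyEx(m.astype(np.uint8),cv2.MORPH_OPEN,np.ones((k,k))); n,l,st,ce=cv2.connectedComponentsWithStats(m); return l==1+st[1:,4].argmax()
def pr(name,W,m):
    P=W[m]; ce,s,a,b=rect(P[:,:2]); print(name,m.sum(),"z",np.percentile(P[:,2],[5,50,95]).round(4),"c",ce.round(1),np.round(s,1),round(a,1),b.round(1).tolist())
E
python3 - <<'E'
from h import *
d=np.load("w1.npz");W=d["W"];im=d["im"];z=W[...,2]
def box(x0,y0,x1,y1):
    m=np.zeros(z.shape,bool);m[y0:y1,x0:x1]=1;return m
pr("cheek",W,big(box(175,110,245,320)&(z>.08)&(z<.09)))
pr("board",W,big(box(296,130,500,330)&(z>.024)&(z<.031),5))
pr("bar",W,big(box(330,220,400,260)&(z>.046)&(z<.058)))
pr("disc",W,big(box(320,200,400,275)&(z>.0305)&(z<.036)))
pr("bolt",W,big(box(242,180,290,210)&(z>.006)&(z<.04),2))
m=box(230,180,290,210)&(z>.006)&(z<.04)
E
```

```text
cheek 4330 z [0.0832 0.0848 0.0859] c [536.7 -53.5] [ 18.8 139.6] 86.3 [[466.3999938964844, -58.400001525878906], [605.7000122070312, -67.4000015258789], [606.9000244140625, -48.70000076293945], [467.6000061035156, -39.599998474121094]]
board 23666 z [0.0268 0.0279 0.0291] c [603.8 117.9] [205.2 140.8] 72.9 [[506.3999938964844, 40.400001525878906], [641.0, -0.8999999761581421], [701.2999877929688, 195.3000030517578], [566.5999755859375, 236.60000610351562]]
bar 637 z [0.0484 0.0518 0.0533] c [585.8  63. ] [41.8 11.6] 72.5 [[574.0, 44.79999923706055], [585.0999755859375, 41.29999923706055], [597.7000122070312, 81.19999694824219], [586.5999755859375, 84.69999694824219]]
disc 651 z [0.0309 0.032  0.0336] c [575.7  65.8] [41.9 20.3] 81.2 [[562.5, 46.599998474121094], [582.5, 43.5], [588.9000244140625, 84.9000015258789], [568.9000244140625, 88.0]]
bolt 271 z [-0.0005  0.0161  0.0217] c [502.4 -12.4] [39.7 91.6] 80.3 [[453.8999938964844, -24.200000762939453], [544.2000122070312, -39.599998474121094], [550.9000244140625, -0.5], [460.6000061035156, 14.899999618530273]]
```

Run:
```python
from h import *
togo([.5367,-.0535,.046],86.3)
```

```text
turn [-6.45 -0.04  0.04] shift cm [15.51 -5.16  1.65] j [-21.7  17.6  21.7 111.5  -8.1  52.4  83.9] t 1.9667
```

```bash
python3 -m creep '[[[-2,0,0],[0,-2.5,0.8],1],[[-5,0,0],[0,-5.2,1.65],1],[[-6.45,0,0],[2,-5.2,1.65],1],[[-6.45,0,0],[5,-5.2,1.65],1],[[-6.45,0,0],[8,-5.2,1.65],1],[[-6.45,0,0],[11,-5.2,1.65],1],[[-6.45,0,0],[13.5,-5.2,1.65],1],[[-6.45,0,0],[15,-5.2,1.65],1],[[-6.45,0,0],[15.5,-5.2,1.65],1],[[-6.45,0,0],[15.5,-5.2,1.65],1],[[-6.45,0,0],[15.5,-5.2,1.65],1]]'
python3 - <<'E'
from h import *
c=cap("wrist","w2"); togo([.5367,-.0535,.046],86.3)
E
```

```text
time_s: 2.88
tcp_pos: [0.537, -0.0526, 0.0468]
ee_rot: [[-0.0, 0.063, 0.998], [0.0, 0.998, -0.063], [-1.0, 0.0, -0.0]]
contact_force: [0.1, 0.4, 0.1]
opening: 0.0858
turn [0.07 0.06 0.  ] shift cm [ 0.13 -0.06 -0.07] j [-11.4  32.1  17.  115.  -15.7  34.9 102.5] t 2.9333
```

View pics/w2.png

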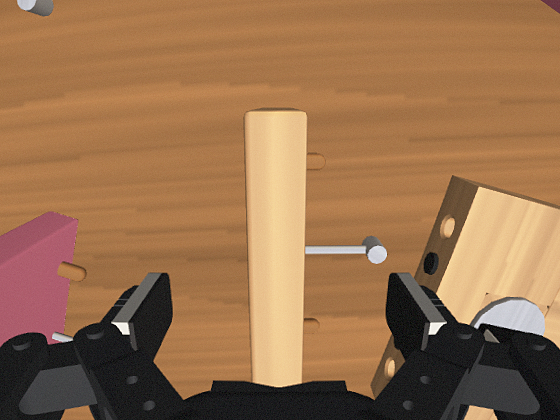

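The cheek stands centred between the open jaws (columns 246–306), with its bolt head at (376,252).

```bash
python3 -m creep '[[[0,0,0],[0,0,0],0],[[0,0,0],[0,0,0],0],[[0,0,0],[0,0,0],0],[[0,0,0],[0,0,0],0],[[0,0,0],[0,0,0],0],[[0,0,0],[0,0,0],0],[[0,0,0],[0,0,0],0],[[0,0,0],[0,0,0],0],[[0,0,0],[0,0,0],0]]' 40
python3 - <<'E'
from h import *
c=cap("wrist","w3"); np.savez("w3.npz",W=c["W"],im=c["image"]); s=status.get_state(); print(s["contact_force"],s["torque"],s["opening"]);togo([.5367,-.0535,.046],86.3)
E
```

```text
time_s: 3.68
tcp_pos: [0.5376, -0.0532, 0.0475]
ee_rot: [[0.001, 0.063, 0.998], [-0.0, 0.998, -0.063], [-1.0, -0.0, 0.001]]
contact_force: [-0.8, -0.7, 4.5]
opening: 0.0175
[-0.80232784 -0.29448133  4.7476742 ] [-0.12816456  0.27765887 -0.00728525] 0.01749559055907216
turn [0.06 0.08 0.01] shift cm [ 0.15 -0.04 -0.09] j [-11.4  32.1  17.  115.  -15.7  34.9 102.5] t 3.7333
```

View pics/w3.png

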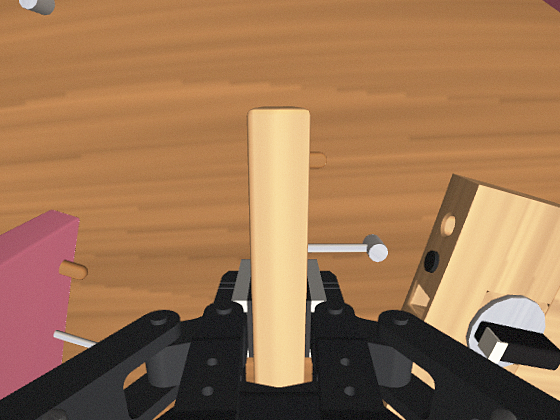

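Run:
```python
from h import *
d=np.load("w1.npz");W=d["W"];z=W[...,2]
print("pink bolt",W[272:282:3,140:152:3].round(3).reshape(-1,3)[:8])
print("pink top edge", W[228,55],W[205,110])
d=np.load("w3.npz");W=d["W"];im=d["im"];z=W[...,2]
def box(x0,y0,x1,y1):
    m=np.zeros(z.shape,bool);m[y0:y1,x0:x1]=1;return m
m=big(box(235,90,320,250)&(z>.08)&(z<.09)); pr("cheek",W,m)
s=status.get_state(); R=s["ee_rot"];p=s["tcp_pos"]
L=(W-p)@R
P=L[m]; print("tool y range",P[:,1].min(),P[:,1].max(),"z max",np.percentile(P[:,2],[98,99.5,100]))
m=big(box(355,232,395,265)&(z>.004)&(z<.04),2);P=L[m];print("bolthead",m.sum(),P.min(0),P.max(0),P.mean(0))
m=big(box(308,240,368,256)&(z>.008)&(z<.025),2);P=L[m];print("shank z",P.mean(0), np.percentile(P[:,2],[5,95]))
```

```text
pink bolt [[ 0.598 -0.161 -0.   ]
 [ 0.593 -0.151  0.013]
 [ 0.593 -0.147  0.015]
 [ 0.511 -0.048  0.218]
 [ 0.595 -0.153  0.016]
 [ 0.593 -0.148  0.022]
 [ 0.511 -0.049  0.22 ]
 [ 0.511 -0.048  0.22 ]]
pink top edge [ 0.51703121 -0.17455226  0.08514197] [ 0.52061995 -0.16255172  0.01359215]
cheek 8618 z [0.0836 0.0848 0.0859] c [488.4 -50.2] [18.2 42.5] 86.4 [[466.6000061035156, -57.900001525878906], [509.0, -60.599998474121094], [510.1000061035156, -42.5], [467.70001220703125, -39.79999923706055]]
tool y range -0.009252790027463636 0.008925577628878785 z max [-0.02959602 -0.02887727 -0.02803761]
bolthead 560 [-1.42503474e-01 -9.88458212e-05 -7.16516975e-02] [0.04897055 0.06141557 0.01426762] [ 0.02923137  0.04769023 -0.00163023]
shank z [ 0.03289581  0.03093934 -0.00073239] [-0.00302291  0.00756359]
```

```bash
python3 -m creep '[[[3,0,0],[0,0.1,0.3],0],[[6,0,0],[0,0.2,0.6],0],[[9,0,0],[0,0.3,0.9],0],[[11.5,0,0],[0,0.4,1.2],0],[[13.6,0,0],[0,0.4,1.4],0],[[13.6,0,0],[0,0.4,1.4],0],[[13.6,0,0],[0,0.4,1.4],0]]'
python3 - <<'E'
from h import *
togo([.5518,-.0486,.0475],72.6)
c=cap("wrist","w4"); np.savez("w4.npz",W=c["W"],im=c["image"]); c=cap("top","t4"); np.savez("t4.npz",W=c["W"],im=c["image"]);s=status.get_state(); print(s["contact_force"],s["torque"],s["opening"])
E
```

```text
time_s: 4.32
tcp_pos: [0.5517, -0.0492, 0.0475]
ee_rot: [[0.001, 0.295, 0.955], [0.001, 0.955, -0.295], [-1.0, 0.001, 0.001]]
contact_force: [-1.3, 1.3, 3.6]
opening: 0.0175
turn [ 0.21  0.05 -0.05] shift cm [ 0.    0.06 -0.01] j [-14.4  33.5  20.5 113.3 -19.1  36.4  91.3] t 4.3167
[-1.24848023  1.86291917  4.30227191] [0.57969765 0.16580731 0.00480464] 0.01746554564119947
```

View pics/w4.png

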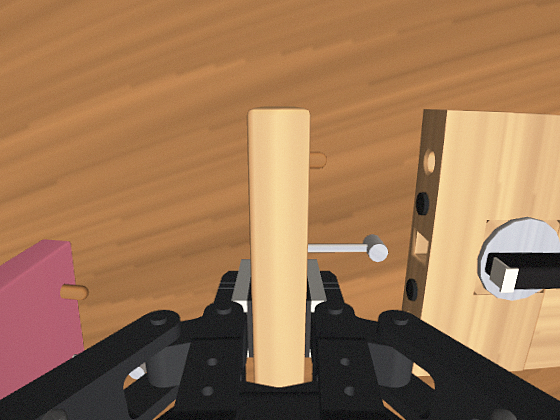

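View pics/t4.png

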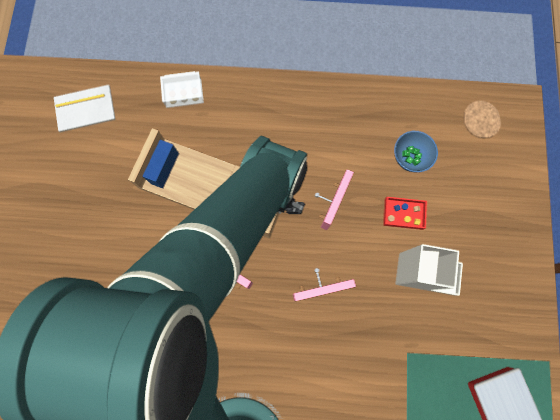

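The wrist view shows the cheek gripped square. Its bolt head is at (377,250) and faces the slot at (422,246). The dowel hole is at (430,161), the buffers at (422,203) and (411,290).

Run:
```python
from h import *
d=np.load("w4.npz");W=d["W"];im=d["im"];z=W[...,2]
s=status.get_state(); R=s["ee_rot"];p=s["tcp_pos"];L=(W-p)@R
def box(x0,y0,x1,y1):
    m=np.zeros(z.shape,bool);m[y0:y1,x0:x1]=1;return m
m=big(box(400,90,560,400)&(z>.025)&(z<.031))
# end edge: leftmost px per row (non occluded rows 115-250)
e=[];
for v in range(118,300,4):
    u=np.where(m[v])[0]
    e.append(L[v,u[0]])
e=np.array(e);k=np.polyfit(e[:,2],e[:,1],1);res=e[:,1]-np.polyval(k,e[:,2]);k=np.polyfit(e[abs(res)<.001][:,2],e[abs(res)<.001][:,1],1);print("end line angle deg",np.degrees(np.arctan(k[0])),"y at z=0 mm",k[1]*1000, "rms",res.std())
e=[]
for u in range(440,556,4):
    v=np.where(m[:,u])[0]; e.append(L[v[0],u])
e=np.array(e);k2=np.polyfit(e[:,1],e[:,2],1);print("side edge angle",np.degrees(np.arctan(k2[0])),"z at board end",np.polyval(k2,k[1])*1000, "-> centre z =",np.polyval(k2,k[1])*1000+70)
# cheek
mc=big(box(235,90,320,250)&(z>.08)&(z<.09)); P=L[mc]
print("cheek end z",np.percentile(P[:,2],[0,1,2])*1000, "y",np.percentile(P[:,1],[1,99])*1000,"height",p[2]-L[mc][:,0].mean())
ed=[L[v,np.where(mc[v])[0].max()] for v in range(120,240,4)]; ed=np.array(ed); print("cheek face ang",np.degrees(np.arctan(np.polyfit(ed[:,2],ed[:,1],1)[0])),ed[:,1].mean()*1000)
# bolt shank centreline via cast onto z=0.0145
sc=cap("wrist")
g=lambda u,v,h:((sc["e"]+sc["rays"][v,u]*(h-sc["e"][2])/sc["rays"][v,u,2])-p)@R*1000
print("shank",[g(u,v,.014).round(1)[1:] for u,v in((318,248),(340,248),(360,249))],"head",g(377,251,.021).round(1)[1:])
# slot & hole by ray to end plane y=k[1]
def gy(u,v):
    a=(sc["e"]-p)@R; b=sc["rays"][v,u]@R; t=(k[1]+k[0]*0-a[1])/b[1]; return ((a+b*t)*1000).round(1)
print("hole",gy(430,161),"dowel near",g(319,159,.014).round(1),"buf",gy(422,203),gy(411,290))
mb=big(box(470,240,560,300)&(z>.047)&(z<.058));print("bar z range",np.percentile(L[mb][:,2],[1,99])*1000)
cv2.imwrite("pics/w4z.png",cv2.resize(im[90:310,380:480,::-1],None,fx=2.6,fy=2.6,interpolation=cv2.INTER_CUBIC))
```

```text
end line angle deg -0.2891149513182711 y at z=0 mm 72.7547116135425 rms 0.00026386565043108384
side edge angle -3.454088537853162 z at board end -67.90900652746626 -> centre z = 2.0909934725337394
cheek end z [-70.56242063 -70.277907   -69.76599739] y [-8.7826018   8.79768115] height 0.08479629427170804
cheek face ang -0.18519815312872537 8.83409101859382
shank [array([20.2, -0.4]), array([31.5, -0.4]), array([41.9,  0.2])] head [48.9 -1.6]
hole [ 31.5  72.8 -45.8] dowel near [ 33.5  19.3 -46.1] buf [ 35.8  72.8 -23.8] [36.6 72.8 25.9]
bar z range [-6.14006233  4.77461849]
```

View pics/w4z.png

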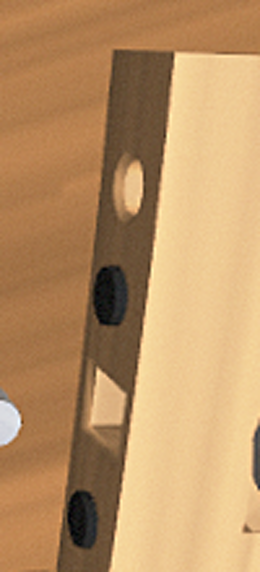

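The cheek is aligned with the rack to within about 0.3 mm sideways and 0.1° in turn, and the gap is 63.7 mm. I'll advance it.

```bash
python3 -m creep '[[[0,0,0],[0,0.6,0],0],[[0,0,0],[0,1.2,0],0],[[0,0,0],[0,1.8,0],0],[[0,0,0],[0,2.3,0],0],[[0,0,0],[0,2.8,0],0],[[0,0,0],[0,3.3,0],0],[[0,0,0],[0,3.8,0],0],[[0,0,0],[0,4.2,0],0],[[0,0,0],[0,4.6,0],0],[[0,0,0],[0,4.7,0],0],[[0,0,0],[0,4.7,0],0]]'
cat > m5.py <<'E'
import sys
from h import *
c=cap("wrist",sys.argv[1]);W=c["W"];im=c["image"];z=W[...,2]
s=status.get_state(); R=s["ee_rot"];p=s["tcp_pos"];L=(W-p)@R
print("az",np.degrees(np.arctan2(R[1,1],R[0,1])),s["contact_force"].round(1),s["torque"].round(2),s["opening"],"j7",s["joints"][6])
print("force in tool",(R.T@s["contact_force"]).round(1))
def box(x0,y0,x1,y1):
    m=np.zeros(z.shape,bool);m[y0:y1,x0:x1]=1;return m
m=big(box(311,60,560,400)&(z>.025)&(z<.031))
e=[]
for v in range(125,225,4):
    u=np.where(m[v])[0]
    if len(u): e.append(L[v,u[0]])
e=np.array(e);k=np.polyfit(e[:,2],e[:,1],1);print("end line deg",np.degrees(np.arctan(k[0])),"y0",k[1]*1000)
e=np.array([L[np.where(m[:,u])[0][0],u] for u in range(450,550,4)]);print("side edge z",np.percentile(e[:,2]*1000,[10,50,90]))
mc=big(box(235,60,320,250)&(z>.08)&(z<.09)); P=L[mc]
ed=np.array([L[v,np.where(mc[v])[0].max()] for v in range(125,225,4)]);k=np.polyfit(ed[:,2],ed[:,1],1);print("cheek face ang",np.degrees(np.arctan(k[0])),"y0",k[1]*1000,"end z",np.percentile(P[:,2],[1])*1000,"ht",P[:,0].mean(),p[2]-P[:,0].mean())
E
python3 m5.py w5
```

```text
time_s: 5.38
tcp_pos: [0.5659, -0.0036, 0.0475]
ee_rot: [[0.002, 0.295, 0.956], [0.001, 0.956, -0.295], [-1.0, 0.002, 0.001]]
contact_force: [0.2, -0.1, 1.8]
opening: 0.0176
az 72.83672126819249 [0.5 1.1 0.9] [ 0.06 -0.05  0.02] 0.0174216924751139 j7 86.65470206330399
force in tool [-0.9  1.2  0.2]
end line deg -0.38087051641759667 y0 24.980081254719273
side edge z [-69.91457647 -69.63530787 -69.35111602]
cheek face ang -0.02680048437936956 y0 8.70427552577507 end z [-70.21079972] ht -0.037261340308561264 0.08478382786998306
```

View pics/w5.png

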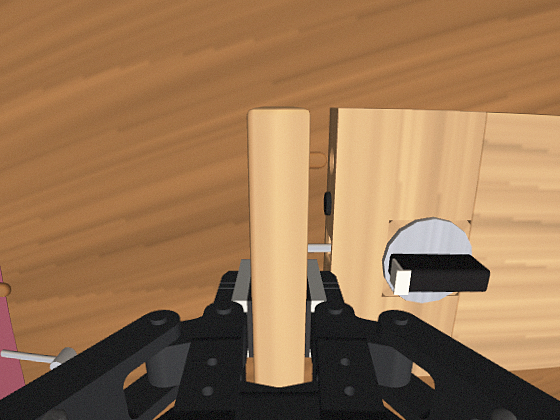

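The bolt is in the slot at (320,248), and the dowel at row 160 lines up with its hole at row 160. The gap is 16 mm.

```bash
python3 -m creep '[[[0.3,0,0],[0,0.2,0],0],[[0.3,0,0],[0,0.4,0],0],[[0.3,0,0],[0,0.6,0],0],[[0.3,0,0],[0,0.75,0],0],[[0.3,0,0],[0,0.75,0],0]]'; python3 m5.py w6
```

```text
time_s: 5.85
tcp_pos: [0.5682, 0.0038, 0.0475]
ee_rot: [[0.002, 0.3, 0.954], [0.001, 0.954, -0.3], [-1.0, 0.002, 0.001]]
contact_force: [-0.7, -1.8, 2.3]
opening: 0.0176
az 72.54367593138718 [-0.4 -2.   1.7] [-0.37  0.08 -0.05] 0.017746210047281368 j7 85.67900321815067
force in tool [-1.7 -2.   0.3]
end line deg -0.012423473720466788 y0 17.23086937377875
side edge z [-70.45100787 -70.28688099 -70.10376899]
cheek face ang 0.1345198890104118 y0 8.889510646218245 end z [-70.1947839] ht -0.0372704121528165 0.08479404644738686
```

```bash
python3 -m creep '[[[0,0,0],[0,0.15,0],0],[[0,0,0],[0,0.3,0],0],[[0,0,0],[0,0.4,0],0],[[0,0,0],[0,0.5,0],0],[[0,0,0],[0,0.5,0],0]]'; python3 m5.py w7
```

```text
time_s: 6.32
tcp_pos: [0.5698, 0.0089, 0.0475]
ee_rot: [[0.002, 0.3, 0.954], [0.002, 0.954, -0.3], [-1.0, 0.002, 0.001]]
contact_force: [-1.0, -1.9, 2.3]
opening: 0.0175
az 72.55700853539274 [-1.4 -1.8  2.4] [-0.44  0.11 -0.01] 0.01736506271126174 j7 85.19378108028927
force in tool [-2.4 -2.1 -0.8]
end line deg 1.3180176021037557 y0 15.393464254987036
side edge z [-70.46247409 -70.23616909 -70.09510117]
cheek face ang 0.19395475067909648 y0 8.952571554648545 end z [-70.21610371] ht -0.03727149035205928 0.0848014113923394
```

View pics/w7.png

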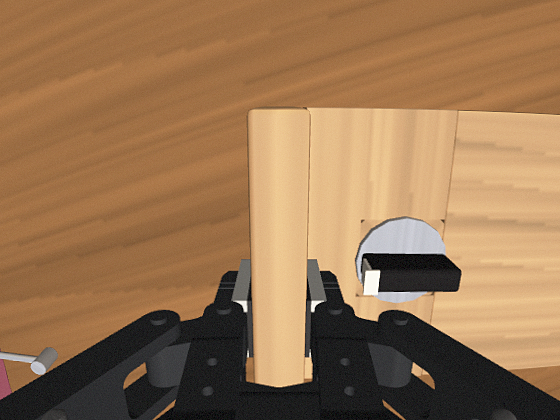

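```bash
python3 -m creep '[[[0,0,0],[0,0.05,0],0],[[0,0,0],[0,0.1,0],0],[[0,0,0],[0,0.13,0],0],[[0,0,0],[0,0.13,0],0]]'; python3 m5.py w8
```

```text
time_s: 6.7
tcp_pos: [0.57, 0.0098, 0.0475]
ee_rot: [[0.002, 0.3, 0.954], [0.001, 0.954, -0.3], [-1.0, 0.002, 0.001]]
contact_force: [-0.9, -3.6, 4.1]
opening: 0.0173
az 72.54546910203221 [-1.  -3.3  3.3] [-0.9   0.31  0.01] 0.01743530424509166 j7 85.07164576506675
force in tool [-3.3 -3.4  0.1]
end line deg 1.3540137080087113 y0 15.44723926088679
side edge z [-70.49205219 -70.31501851 -70.13952395]
cheek face ang 0.06079878921798289 y0 8.804465400349454 end z [-70.24650522] ht -0.03729973601103623 0.08481058739285498
```

```bash
python3 -m creep '[[[0,0,0],[0,0.06,0],0],[[0,0,0],[0,0.1,0],0],[[0,0,0],[0,0.1,0],0]]'; python3 m5.py w9
```

```text
time_s: 7.0
tcp_pos: [0.5702, 0.0102, 0.0475]
ee_rot: [[0.001, 0.3, 0.954], [0.001, 0.954, -0.3], [-1.0, 0.001, 0.001]]
contact_force: [-1.7, -5.6, 4.7]
opening: 0.0173
az 72.52413928975263 [-2.2 -4.   3.7] [-1.25  0.49  0.04] 0.01749153131200589 j7 84.97195462423159
force in tool [-3.7 -4.5 -0.9]
end line deg 1.608875893448472 y0 15.669832477948953
side edge z [-70.41142363 -70.23152051 -70.07529484]
cheek face ang 0.14205349425917202 y0 8.862019129514868 end z [-70.19563688] ht -0.03724468387362312 0.084786124161125
```

The force on the tool rose about 2 N over 0.45 mm, so the cheek is resting on the buffers. I'll open the jaws part way, to clear the thumb-turn, and lift.

```bash
python3 -m creep '[[[0,0,0],[0,0,0],0.38],[[0,0,0],[0,0,0],0.38],[[0,0,0],[0,0,0],0.38],[[0,0,0],[0,0,0],0.38],[[0,0,0],[0,0,0],0.38]]'; python3 m5.py w10
```

```text
time_s: 7.47
tcp_pos: [0.5702, 0.0108, 0.0474]
ee_rot: [[0.001, 0.3, 0.954], [0.001, 0.954, -0.3], [-1.0, 0.002, 0.001]]
contact_force: [0.1, 0.2, -0.7]
opening: 0.0324
az 72.54746968242756 [ 0.3 -0.6 -0. ] [-0.01 -0.   -0.02] 0.0323864204713306 j7 84.97136443941594
force in tool [ 0.  -0.5  0.5]
end line deg 1.4375895576217368 y0 15.625238894546575
side edge z [-70.1341498  -69.95472887 -69.79416093]
cheek face ang 0.30703667218885405 y0 7.9887150497978325 end z [-70.26983418] ht -0.03730956446495127 0.08476775062036085
```

View pics/w10.png

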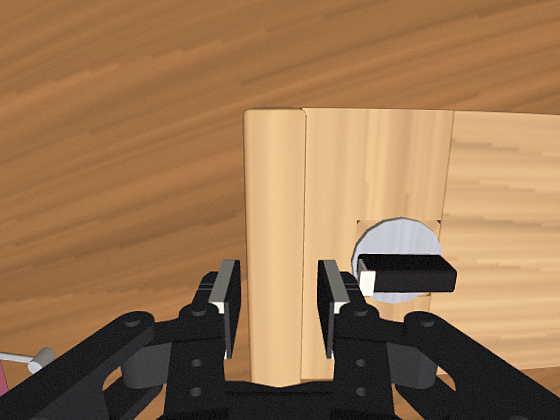

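```bash
python3 -m creep '[[[0,0,0],[-1.5,0,0],0.38],[[0,0,0],[-4,0,0],0.38],[[0,0,0],[-7,0,0],0.38],[[0,0,0],[-10,0,0],0.38],[[0,0,0],[-11,0,0],0.38],[[0,0,0],[-11,0,0],0.38]]'
python3 - <<'E'
from h import *
c=cap("wrist","w11");W=c["W"];z=W[...,2]
def box(x0,y0,x1,y1):
    m=np.zeros(z.shape,bool);m[y0:y1,x0:x1]=1;return m
pr("cheek",W,big((z>.08)&(z<.09)))
pr("bar",W,big(box(280,150,500,400)&(z>.046)&(z<.058)))
togo([.586,.0625,.11],-17.5)
c=cap("top","t11")
E
```

```text
time_s: 8.02
tcp_pos: [0.572, 0.0108, 0.1603]
ee_rot: [[0.007, 0.3, 0.954], [0.003, 0.954, -0.3], [-1.0, 0.005, 0.006]]
contact_force: [0.9, -0.4, 0.1]
opening: 0.0323
cheek 6189 z [0.0835 0.0848 0.0859] c [568.9   9.9] [ 18.1 138.8] 72.6 [[499.8999938964844, 22.100000381469727], [632.4000244140625, -19.5], [637.7999877929688, -2.299999952316284], [505.29998779296875, 39.400001525878906]]
bar 930 z [0.0488 0.0518 0.0532] c [586.1  63.1] [42.5 11.5] 71.4 [[573.7999877929688, 44.79999923706055], [584.7000122070312, 41.099998474121094], [598.2999877929688, 81.4000015258789], [587.4000244140625, 85.0999984741211]]
turn [ 9.007e+01 -2.000e-02 -2.600e-01] shift cm [ 4.84  5.37 -0.09] j [-24.2  25.1  25.2 108.3 -14.   49.3  80.6] t 8.0667
```

View pics/w11.png

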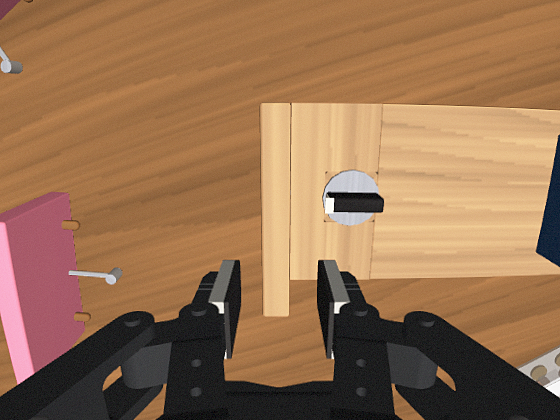

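The cheek stands square against the open end with its dowels hidden in the holes, and the cam bar is at (355,203). Next I go over the cam with a 90° turn.

```bash
python3 -m creep '[[[7,0,0],[0,1,0],0.38],[[14,0,0],[0,2.5,0],0.38],[[21,0,0],[0,4,0],0.38],[[28,0,0],[0.5,5.4,0],0.38],[[35,0,0],[1,5.4,-0.1],0.38],[[42,0,0],[1.5,5.4,-0.1],0.38],[[49,0,0],[2,5.4,-0.1],0.38],[[56,0,0],[2.5,5.4,-0.1],0.38],[[63,0,0],[3,5.4,-0.1],0.38],[[70,0,0],[3.5,5.4,-0.1],0.38],[[77,0,0],[4,5.4,-0.1],0.38],[[84,0,0],[4.5,5.4,-0.1],0.38],[[90,0,-0.25],[4.8,5.4,-0.1],0.38],[[90,0,-0.25],[4.8,5.4,-0.1],0.38],[[90,0,-0.25],[4.8,5.4,-0.1],0.38]]'
python3 - <<'E'
from h import *
c=cap("wrist","w12");W=c["W"];z=W[...,2]
def box(x0,y0,x1,y1):
    m=np.zeros(z.shape,bool);m[y0:y1,x0:x1]=1;return m
pr("bar",W,big((z>.047)&(z<.056)))
togo([.586,.063,.036],-17.5)
E
```

```text
time_s: 9.37
tcp_pos: [0.5836, 0.0626, 0.1071]
ee_rot: [[-0.006, 0.955, -0.297], [-0.002, -0.297, -0.955], [-1.0, -0.005, 0.004]]
contact_force: [0.5, -0.0, -0.2]
opening: 0.0324
bar 1462 z [0.0477 0.0514 0.0553] c [408.9  64.6] [125.4  15.2] 67.8 [[378.1000061035156, 9.5], [392.20001220703125, 3.700000047683716], [439.6000061035156, 119.80000305175781], [425.5, 125.5999984741211]]
turn [0.24 0.15 0.24] shift cm [ 7.17  0.2  -0.12] j [-41.9  35.9  44.1 108.1 -32.4  49.5   1.4] t 9.4167
```

View pics/w12.png

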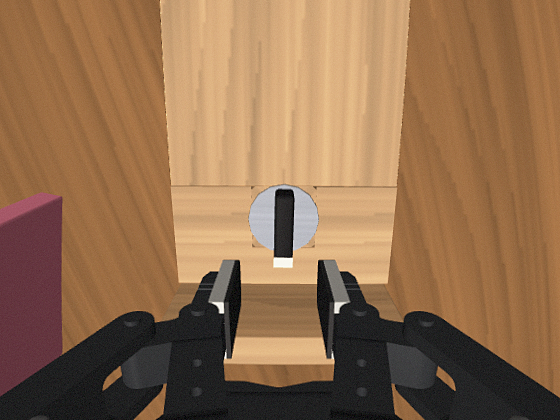

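The bar lies between the jaws at columns 275–293. It is about 2 mm to the right, which agrees with the computed shift. I'll descend and close.

```bash
python3 -m creep '[[[0,0,0],[1.5,0.2,-0.1],0.38],[[0.2,0.1,0.2],[3,0.2,-0.1],0.38],[[0.2,0.1,0.2],[4.5,0.2,-0.1],0.38],[[0.2,0.1,0.2],[6,0.2,-0.1],0.38],[[0.2,0.1,0.2],[7,0.2,-0.1],0.38],[[0.2,0.1,0.2],[7.1,0.2,-0.1],0.38],[[0.2,0.1,0.2],[7.1,0.2,-0.1],0.38]]'
python3 - <<'E'
from h import *
togo([.586,.063,.036],-17.5)
c=cap("wrist","w13")
E
```

```text
time_s: 10.0
tcp_pos: [0.5856, 0.0625, 0.036]
ee_rot: [[-0.002, 0.954, -0.3], [-0.001, -0.3, -0.954], [-1.0, -0.002, 0.002]]
contact_force: [0.4, 0.2, 0.3]
opening: 0.0323
turn [0.04 0.1  0.1 ] shift cm [-0.    0.03 -0.06] j [-38.2  41.8  39.  109.2 -37.9  42.8   5.3] t 10.0
```

View pics/w13.png

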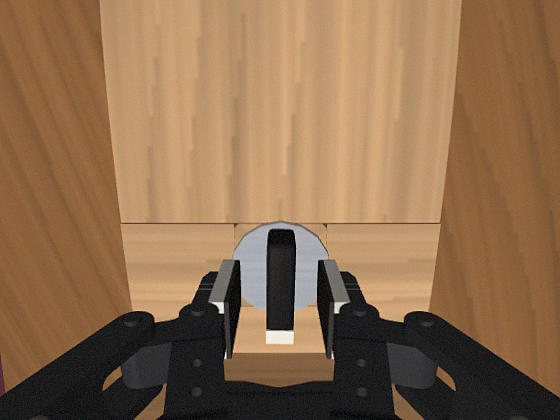

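```bash
python3 -m creep '[[[0,0,0],[0,0,0],0],[[0,0,0],[0,0,0],0],[[0,0,0],[0,0,0],0],[[0,0,0],[0,0,0],0],[[0,0,0],[0,0,0],0]]' 40
cat > st.py <<'E'
from h import *
s=status.get_state();R=s["ee_rot"]
print("t",round(s["time_s"],2),"az",np.degrees(np.arctan2(R[1,1],R[0,1])).round(2),"tcp",(s["tcp_pos"]*1000).round(1),"F",(s["contact_force"]).round(1),"M tool",(R.T@s["torque"]).round(3),"open",round(s["opening"],4),"j7",s["joints"][6].round(1),"tau7",s["joint_torque"][6].round(3),"tilt",(R[2]).round(4))
E
python3 st.py
```

```text
time_s: 10.47
tcp_pos: [0.5864, 0.0626, 0.0376]
ee_rot: [[-0.0, 0.954, -0.3], [-0.0, -0.3, -0.954], [-1.0, -0.0, 0.0]]
contact_force: [-3.2, -0.6, 5.9]
opening: 0.01
t 10.47 az -17.45 tcp [586.4  62.6  37.6] F [-3.2 -0.6  5.9] M tool [-0.036 -0.18  -0.469] open 0.01 j7 5.3 tau7 -0.051 tilt [-1.e+00 -1.e-04  4.e-04]
```

```bash
python3 -m creep '[[[4,0,0],[0,0,0],0],[[8,0,0],[0,0,0],0],[[12,0,0],[0,0,0],0],[[16,0,0],[0,0,0],0],[[20,0,0],[0,0,0],0],[[20,0,0],[0,0,0],0]]'; python3 st.py; python3 -m creep '[[[5,0,0],[0,0,0],0],[[10,0,0],[0,0,0],0],[[15,0,0],[0,0,0],0],[[20,0,0],[0,0,0],0]]' ; python3 st.py
```

```text
time_s: 10.97
tcp_pos: [0.5859, 0.0629, 0.0377]
ee_rot: [[-0.001, 0.793, -0.609], [-0.0, -0.609, -0.793], [-1.0, -0.001, 0.001]]
contact_force: [-3.0, -0.1, 2.8]
opening: 0.0101
t 10.97 az -37.52 tcp [585.9  62.9  37.7] F [-3.  -0.1  2.8] M tool [ 0.011 -0.264 -0.461] open 0.0101 j7 -11.1 tau7 -0.521 tilt [-1.e+00 -8.e-04  1.e-03]
time_s: 11.3
tcp_pos: [0.5854, 0.0633, 0.0377]
ee_rot: [[-0.002, 0.536, -0.844], [0.0, -0.844, -0.536], [-1.0, -0.001, 0.002]]
contact_force: [-2.5, 1.0, 1.2]
opening: 0.01
t 11.3 az -57.61 tcp [585.4  63.3  37.7] F [-2.5  1.   1.2] M tool [-0.043 -0.421 -0.325] open 0.01 j7 -27.8 tau7 0.852 tilt [-1.     -0.0014  0.0015]
```

```bash
python3 -m creep '[[[5,0,0],[0,0,0],0],[[10,0,0],[0,0,0],0],[[15,0,0],[0,0,0],0],[[20,0,0],[0,0,0],0],[[25,0,0],[0,0,0],0],[[30,0,0],[0,0,0],0],[[30,0,0],[0,0,0],0]]'; python3 st.py; python3 -m creep '[[[5,0,0],[0,0,0],0],[[10,0,0],[0,0,0],0],[[15,0,0],[0,0,0],0],[[20,0,0],[0,0,0],0],[[20,0,0],[0,0,0],0]]' ; python3 st.py
python3 - <<'E'
from h import *
cap("wrist","w14")
E
```

```text
time_s: 11.88
tcp_pos: [0.5851, 0.0642, 0.0377]
ee_rot: [[-0.003, 0.042, -0.999], [0.001, -0.999, -0.042], [-1.0, -0.001, 0.003]]
contact_force: [-3.0, 2.8, 3.9]
opening: 0.0098
t 11.88 az -87.58 tcp [585.1  64.2  37.7] F [-3.   2.8  3.9] M tool [-0.    -0.553 -0.452] open 0.0098 j7 -53.2 tau7 -0.699 tilt [-1.     -0.0012  0.0029]
time_s: 12.3
tcp_pos: [0.5852, 0.0648, 0.0377]
ee_rot: [[-0.003, -0.3, -0.954], [0.002, -0.954, 0.3], [-1.0, -0.001, 0.003]]
contact_force: [-1.3, 2.2, 1.6]
opening: 0.0095
t 12.3 az -107.47 tcp [585.2  64.8  37.7] F [-1.3  2.2  1.6] M tool [ 0.005 -0.457 -0.286] open 0.0095 j7 -70.6 tau7 -0.712 tilt [-1.0e+00 -5.0e-04  3.4e-03]
```

View pics/w14.png

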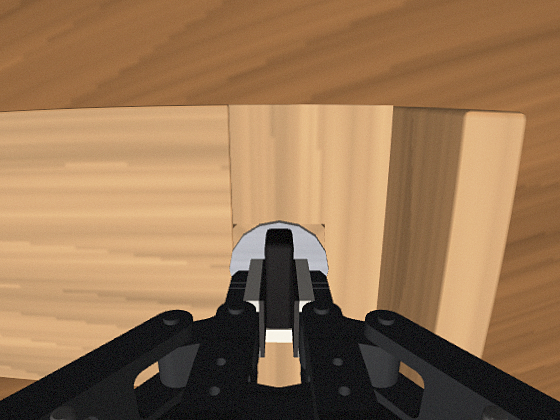

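The cam followed 90° with the moment near zero. I'll continue.

```bash
python3 -m creep '[[[5,0,0],[0,0,0],0],[[10,0,0],[0,0,0],0],[[15,0,0],[0,0,0],0],[[20,0,0],[0,0,0],0],[[20,0,0],[0,0,0],0]]'; python3 st.py; python3 -m creep '[[[5,0,0],[0,0,0],0],[[10,0,0],[0,0,0],0],[[15,0,0],[0,0,0],0],[[20,0,0],[0,0,0],0],[[20,0,0],[0,0,0],0]]' ; python3 st.py
python3 -m creep '[[[2,0,0],[0,0,0],0],[[4,0,0],[0,0,0],0],[[4,0,0],[0,0,0],0]]' >/dev/null; python3 st.py;python3 -m creep '[[[2,0,0],[0,0,0],0],[[4,0,0],[0,0,0],0],[[4,0,0],[0,0,0],0]]' >/dev/null; python3 st.py
```

```text
time_s: 12.77
tcp_pos: [0.5855, 0.0653, 0.0377]
ee_rot: [[-0.003, -0.604, -0.797], [0.002, -0.797, 0.604], [-1.0, 0.0, 0.003]]
contact_force: [-1.1, 2.8, 2.1]
opening: 0.0098
t 12.77 az -127.15 tcp [585.5  65.3  37.7] F [-1.1  2.8  2.1] M tool [ 0.085 -0.372 -0.3  ] open 0.0098 j7 -88.0 tau7 -0.731 tilt [-1.0e+00  1.0e-04  3.4e-03]
time_s: 13.18
tcp_pos: [0.5859, 0.0657, 0.0377]
ee_rot: [[-0.002, -0.838, -0.545], [0.002, -0.545, 0.838], [-1.0, 0.001, 0.003]]
contact_force: [0.5, 3.2, 2.2]
opening: 0.0096
t 13.18 az -146.95 tcp [585.9  65.7  37.7] F [0.5 3.2 2.2] M tool [ 0.024 -0.393 -0.194] open 0.0096 j7 -105.9 tau7 -0.758 tilt [-1.0e+00  6.0e-04  3.1e-03]
t 13.43 az -150.66 tcp [586.   65.8  37.7] F [0.1 1.4 0.9] M tool [ 0.011 -0.319 -0.026] open 0.0095 j7 -109.3 tau7 -0.316 tilt [-1.e+00  8.e-04  3.e-03]
t 13.68 az -154.43 tcp [586.1  65.8  37.7] F [-0.6  1.6  1.4] M tool [ 0.038 -0.312 -0.085] open 0.01 j7 -112.8 tau7 -0.304 tilt [-1.0e+00  8.0e-04  3.1e-03]
```

```bash
python3 -m creep '[[[1.5,0,0],[0,0,0],0],[[3,0,0],[0,0,0],0],[[3,0,0],[0,0,0],0]]' >/dev/null; python3 st.py;python3 -m creep '[[[1.5,0,0],[0,0,0],0],[[3,0,0],[0,0,0],0],[[3,0,0],[0,0,0],0]]' >/dev/null; python3 st.py;python3 -m creep '[[[1.5,0,0],[0,0,0],0],[[3,0,0],[0,0,0],0],[[3,0,0],[0,0,0],0]]' >/dev/null; python3 st.py
```

```text
t 13.93 az -157.43 tcp [586.1  65.8  37.7] F [0.3 2.3 1. ] M tool [ 0.03  -0.276 -0.023] open 0.0099 j7 -115.5 tau7 -0.232 tilt [-1.e+00  9.e-04  3.e-03]
t 14.18 az -160.51 tcp [586.3  65.9  37.7] F [0.1 1.7 0.1] M tool [-0.006 -0.307 -0.086] open 0.0097 j7 -118.4 tau7 -0.243 tilt [-1.0e+00  8.0e-04  2.9e-03]
t 14.43 az -163.56 tcp [586.4  65.9  37.7] F [0.3 2.  0.1] M tool [-0.055 -0.353 -0.099] open 0.0099 j7 -121.2 tau7 -0.257 tilt [-1.0e+00  9.0e-04  2.6e-03]
```

```bash
python3 -m creep '[[[0,0,0],[0,0,0],0],[[0,0,0],[0,0,0],0]]' >/dev/null; python3 st.py
```

```text
t 14.6 az -163.54 tcp [586.3  65.9  37.7] F [-0.4  2.7  0.4] M tool [-0.056 -0.329 -0.045] open 0.0098 j7 -121.2 tau7 -0.055 tilt [-1.      0.001   0.0025]
```

```bash
python3 -m creep '[[[2,0,0],[0,0,0],0],[[2,0,0],[0,0,0],0],[[2,0,0],[0,0,0],0]]' >/dev/null; python3 st.py;python3 -m creep '[[[2,0,0],[0,0,0],0],[[2,0,0],[0,0,0],0],[[2,0,0],[0,0,0],0]]' >/dev/null; python3 st.py
```

```text
t 14.85 az -165.5 tcp [586.4  65.9  37.7] F [-0.3  2.4 -0.4] M tool [-0.016 -0.36  -0.103] open 0.0099 j7 -123.0 tau7 -0.062 tilt [-1.0e+00  9.0e-04  2.4e-03]
t 15.1 az -167.43 tcp [586.5  65.9  37.7] F [0.2 2.5 0.1] M tool [-0.002 -0.297 -0.136] open 0.0103 j7 -124.8 tau7 -0.041 tilt [-1.0e+00  9.0e-04  2.4e-03]
```

```bash
python3 -m creep '[[[2,0,0],[0,0,0],0],[[2,0,0],[0,0,0],0],[[2,0,0],[0,0,0],0]]' >/dev/null; python3 st.py;python3 -m creep '[[[2,0,0],[0,0,0],0],[[2,0,0],[0,0,0],0],[[2,0,0],[0,0,0],0]]' >/dev/null; python3 st.py
```

```text
t 15.35 az -169.35 tcp [586.5  65.9  37.7] F [0.8 1.5 0.4] M tool [-0.014 -0.325 -0.178] open 0.0098 j7 -126.5 tau7 -0.049 tilt [-1.0e+00  8.0e-04  2.3e-03]
t 15.6 az -171.27 tcp [586.6  66.   37.7] F [ 0.6  2.3 -0.5] M tool [-0.022 -0.336 -0.184] open 0.0099 j7 -128.3 tau7 -0.071 tilt [-1.0e+00  8.0e-04  2.2e-03]
```

```bash
python3 -m creep '[[[1.5,0,0],[0,0,0],0],[[3,0,0],[0,0,0],0],[[3,0,0],[0,0,0],0]]' >/dev/null; python3 st.py;python3 -m creep '[[[1.5,0,0],[0,0,0],0],[[3,0,0],[0,0,0],0],[[3,0,0],[0,0,0],0]]' >/dev/null; python3 st.py
```

```text
t 15.85 az -174.34 tcp [586.7  66.   37.7] F [-0.2  2.6  0.2] M tool [-0.027 -0.371 -0.222] open 0.0098 j7 -131.2 tau7 -0.275 tilt [-1.0e+00  8.0e-04  2.1e-03]
t 16.1 az -177.4 tcp [586.8  66.   37.7] F [ 0.4  2.  -0.1] M tool [-0.009 -0.348 -0.172] open 0.0099 j7 -134.0 tau7 -0.281 tilt [-1.0e+00  7.0e-04  1.9e-03]
```

```bash
python3 -m creep '[[[1.5,0,0],[0,0,0],0],[[3,0,0],[0,0,0],0],[[3,0,0],[0,0,0],0]]' >/dev/null; python3 st.py;python3 -m creep '[[[1.5,0,0],[0,0,0],0],[[3,0,0],[0,0,0],0],[[3,0,0],[0,0,0],0]]' >/dev/null; python3 st.py
```

```text
t 16.35 az 179.56 tcp [586.8  66.   37.7] F [ 1.2  1.  -0.7] M tool [-0.134 -0.296 -0.26 ] open 0.0098 j7 -136.9 tau7 -0.314 tilt [-1.0e+00  7.0e-04  1.7e-03]
t 16.6 az 176.52 tcp [586.9  66.   37.7] F [1.4 1.4 0.3] M tool [-0.092 -0.304 -0.245] open 0.0096 j7 -139.8 tau7 -0.325 tilt [-1.0e+00  6.0e-04  1.5e-03]
```

```bash
python3 -m creep '[[[0,0,0],[0,0,0],0]]' >/dev/null; python3 st.py;python3 -m creep '[[[0,0,0],[0,0,0],0]]' >/dev/null; python3 st.py;python3 -m creep '[[[2,0,0],[0,0,0],0],[[2,0,0],[0,0,0],0],[[2,0,0],[0,0,0],0]]' >/dev/null; python3 st.py;python3 -m creep '[[[0,0,0],[0,0,0],0]]' >/dev/null; python3 st.py
```

```text
t 16.68 az 176.54 tcp [586.9  66.   37.7] F [ 0.9  2.5 -0.1] M tool [-0.078 -0.273 -0.187] open 0.0097 j7 -139.7 tau7 -0.108 tilt [-1.0e+00  6.0e-04  1.5e-03]
t 16.77 az 176.56 tcp [586.9  66.   37.7] F [1.2 2.2 0. ] M tool [-0.091 -0.29  -0.235] open 0.01 j7 -139.7 tau7 -0.075 tilt [-1.0e+00  6.0e-04  1.5e-03]
t 17.02 az 174.62 tcp [587.   65.9  37.7] F [ 1.1  2.  -0.3] M tool [-0.121 -0.294 -0.308] open 0.0095 j7 -141.6 tau7 -0.166 tilt [-1.0e+00  5.0e-04  1.3e-03]
t 17.1 az 174.67 tcp [587.   65.9  37.7] F [ 1.8  2.1 -1. ] M tool [-0.106 -0.294 -0.183] open 0.0098 j7 -141.5 tau7 -0.137 tilt [-1.0e+00  5.0e-04  1.4e-03]
```

```bash
for i in 1; do :; done; python3 -m creep '[[[2,0,0],[0,0,0],0],[[2,0,0],[0,0,0],0],[[2,0,0],[0,0,0],0]]' >/dev/null; python3 st.py;python3 -m creep '[[[0,0,0],[0,0,0],0]]' >/dev/null; python3 st.py
```

```text
t 17.35 az 172.73 tcp [587.1  66.   37.7] F [ 0.9  1.7 -0.9] M tool [-0.04  -0.263 -0.291] open 0.0101 j7 -143.3 tau7 -0.129 tilt [-1.0e+00  4.0e-04  1.3e-03]
t 17.43 az 172.78 tcp [587.1  65.9  37.7] F [ 0.7  2.  -0.4] M tool [-0.095 -0.22  -0.22 ] open 0.01 j7 -143.3 tau7 -0.105 tilt [-1.0e+00  4.0e-04  1.4e-03]
```

```bash
python3 -m creep '[[[2,0,0],[0,0,0],0],[[2,0,0],[0,0,0],0],[[2,0,0],[0,0,0],0]]' >/dev/null; python3 st.py;python3 -m creep '[[[0,0,0],[0,0,0],0]]' >/dev/null; python3 st.py
```

```text
t 17.68 az 170.85 tcp [587.1  65.9  37.8] F [1.1 1.6 0. ] M tool [-0.122 -0.259 -0.336] open 0.01 j7 -145.1 tau7 -0.187 tilt [-1.0e+00  2.0e-04  1.3e-03]
t 17.77 az 170.9 tcp [587.1  65.9  37.7] F [ 2.3  2.1 -0.9] M tool [-0.138 -0.28  -0.299] open 0.0101 j7 -145.1 tau7 -0.165 tilt [-1.0e+00  3.0e-04  1.3e-03]
```

```bash
python3 -m creep '[[[2,0,0],[0,0,0],0],[[2,0,0],[0,0,0],0],[[2,0,0],[0,0,0],0]]' >/dev/null; python3 st.py;python3 -m creep '[[[0,0,0],[0,0,0],0]]' >/dev/null; python3 st.py
```

```text
t 18.02 az 168.96 tcp [587.1  65.9  37.7] F [ 2.   1.3 -0.8] M tool [-0.161 -0.242 -0.325] open 0.01 j7 -146.9 tau7 -0.181 tilt [-1.0e+00  2.0e-04  1.2e-03]
t 18.1 az 169.01 tcp [587.2  65.9  37.7] F [ 1.8  1.6 -1.2] M tool [-0.192 -0.191 -0.275] open 0.0098 j7 -146.8 tau7 -0.158 tilt [-1.0e+00  2.0e-04  1.2e-03]
```

```bash
python3 -m creep '[[[2,0,0],[0,0,0],0],[[2,0,0],[0,0,0],0],[[2,0,0],[0,0,0],0]]' >/dev/null; python3 st.py;python3 -m creep '[[[0,0,0],[0,0,0],0]]' >/dev/null; python3 st.py
```

```text
t 18.35 az 167.07 tcp [587.2  65.9  37.7] F [ 1.4  1.4 -1.7] M tool [-0.053 -0.21  -0.323] open 0.01 j7 -148.7 tau7 -0.119 tilt [-1.0e+00  1.0e-04  1.3e-03]
t 18.43 az 167.12 tcp [587.2  65.9  37.7] F [ 1.8  1.7 -0.9] M tool [-0.068 -0.287 -0.283] open 0.0098 j7 -148.6 tau7 -0.088 tilt [-1.0e+00  1.0e-04  1.3e-03]
```

Run:
```python
from h import *
cap("wrist","w15")
```

```text
(no output)
```

View pics/w15.png

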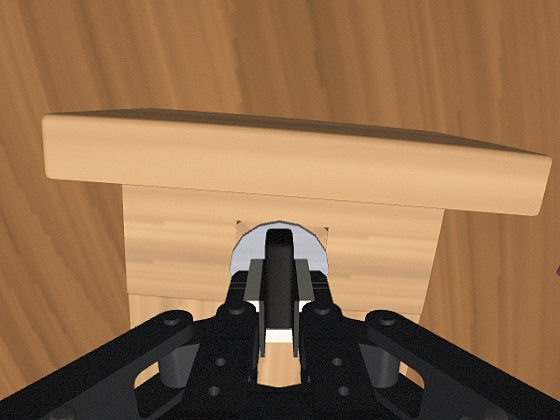

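The bar is still square in the jaws, and I see no gap between cheek and board (line from (125,184) to (445,208)). I'll keep creeping.

```bash
python3 -m creep '[[[2,0,0],[0,0,0],0],[[2,0,0],[0,0,0],0],[[2,0,0],[0,0,0],0]]' >/dev/null; python3 st.py;python3 -m creep '[[[0,0,0],[0,0,0],0]]' >/dev/null; python3 st.py
```

```text
t 18.73 az 165.18 tcp [587.3  65.9  37.7] F [ 0.9  2.1 -0.5] M tool [-0.169 -0.177 -0.37 ] open 0.0099 j7 -150.5 tau7 -0.193 tilt [-1.     -0.      0.0012]
t 18.82 az 165.23 tcp [587.3  65.9  37.7] F [ 2.1  1.3 -1. ] M tool [-0.135 -0.218 -0.304] open 0.0098 j7 -150.4 tau7 -0.169 tilt [-1.0e+00 -1.0e-04  1.2e-03]
```

```bash
python3 -m creep '[[[2,0,0],[0,0,0],0],[[2,0,0],[0,0,0],0],[[2,0,0],[0,0,0],0]]' >/dev/null; python3 st.py;python3 -m creep '[[[0,0,0],[0,0,0],0]]' >/dev/null; python3 st.py
```

```text
t 19.07 az 163.31 tcp [587.3  65.8  37.7] F [ 2.5  1.7 -2.4] M tool [-0.271 -0.174 -0.445] open 0.0097 j7 -152.3 tau7 -0.283 tilt [-1.0e+00 -1.0e-04  1.1e-03]
t 19.15 az 163.36 tcp [587.4  65.8  37.7] F [ 1.5  2.2 -0.8] M tool [-0.249 -0.248 -0.412] open 0.01 j7 -152.2 tau7 -0.249 tilt [-1.0e+00 -2.0e-04  1.1e-03]
```

```bash
python3 -m creep '[[[2,0,0],[0,0,0],0],[[2,0,0],[0,0,0],0],[[2,0,0],[0,0,0],0]]' >/dev/null; python3 st.py;python3 -m creep '[[[0,0,0],[0,0,0],0]]' >/dev/null; python3 st.py
```

```text
t 19.4 az 161.41 tcp [587.3  65.8  37.7] F [ 1.8  1.4 -1.6] M tool [-0.054 -0.159 -0.404] open 0.0097 j7 -154.1 tau7 -0.137 tilt [-1.0e+00 -2.0e-04  1.1e-03]
t 19.48 az 161.45 tcp [587.4  65.8  37.7] F [ 2.4  2.  -1. ] M tool [-0.01  -0.158 -0.392] open 0.0096 j7 -154.0 tau7 -0.085 tilt [-1.0e+00 -2.0e-04  1.3e-03]
```

```bash
python3 - <<'E'
from h import *
c=cap("wrist","w16");im=c["image"]
cv2.imwrite("pics/w16z.png",cv2.resize(im[90:400,130:450,::-1],None,fx=1.8,fy=1.8,interpolation=cv2.INTER_CUBIC))
E
python3 st.py
```

```text
t 19.53 az 161.45 tcp [587.3  65.8  37.7] F [ 2.9  1.6 -0.4] M tool [-0.118 -0.197 -0.405] open 0.0099 j7 -154.0 tau7 -0.079 tilt [-1.0e+00 -1.0e-04  1.3e-03]
```

View pics/w16z.png

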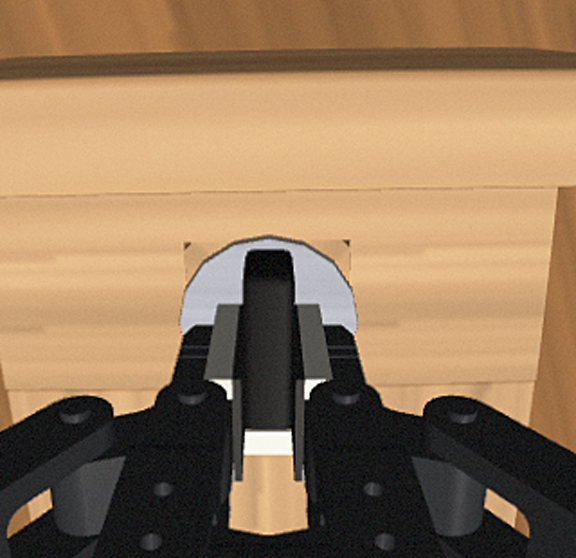

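Run:
```python
import cv2,numpy as np
for n in("w13","w14","w15","w16"):
    im=cv2.imread(f"pics/{n}.png"); g=im.max(2)
    o=[]
    for v in(236,242,248,254):
        row=g[v,255:305]<90; u=np.where(row)[0]+255; o.append((u.min(),u.max()))
    w=(im.min(2)>190); w[:325]=0;w[348:]=0;w[:,:240]=0;w[:,320:]=0
    ys,xs=np.where(w); print(n,o,"white c",xs.mean().round(1),ys.mean().round(1),xs.min(),xs.max())
```

```text
w13 [(np.int64(268), np.int64(294)), (np.int64(267), np.int64(295)), (np.int64(267), np.int64(295)), (np.int64(267), np.int64(295))] white c 279.1 337.1 266 293
w14 [(np.int64(266), np.int64(291)), (np.int64(265), np.int64(292)), (np.int64(265), np.int64(293)), (np.int64(265), np.int64(292))] white c 278.6 335.5 266 291
w15 [(np.int64(266), np.int64(292)), (np.int64(265), np.int64(292)), (np.int64(265), np.int64(293)), (np.int64(265), np.int64(293))] white c 278.6 335.6 266 292
w16 [(np.int64(266), np.int64(292)), (np.int64(265), np.int64(292)), (np.int64(265), np.int64(293)), (np.int64(265), np.int64(293))] white c 278.6 336.0 266 292
```

```bash
python3 -m creep '[[[1,0,0],[0,0,0],0]]' >/dev/null; python3 st.py;python3 -m creep '[[[1,0,0],[0,0,0],0]]' >/dev/null; python3 st.py;python3 -m creep '[[[0,0,0],[0,0,0],0]]' >/dev/null; python3 st.py; python3 -m creep '[[[0,0,0],[0,0,0],0]]' >/dev/null; python3 st.py
```

```text
t 19.62 az 160.44 tcp [587.3  65.8  37.7] F [ 3.2  2.1 -2.2] M tool [-0.255 -0.181 -0.514] open 0.0099 j7 -155.0 tau7 0.142 tilt [-1.0e+00 -2.0e-04  1.3e-03]
t 19.7 az 159.38 tcp [587.4  65.8  37.7] F [ 3.   1.8 -2. ] M tool [-0.255 -0.176 -0.444] open 0.0098 j7 -156.0 tau7 -0.014 tilt [-1.0e+00 -3.0e-04  1.4e-03]
t 19.78 az 159.33 tcp [587.4  65.7  37.7] F [ 1.4  1.4 -1.6] M tool [-0.227 -0.197 -0.386] open 0.01 j7 -156.0 tau7 -0.344 tilt [-1.0e+00 -3.0e-04  1.2e-03]
t 19.87 az 159.33 tcp [587.4  65.8  37.7] F [ 1.2  1.1 -1.3] M tool [-0.23  -0.235 -0.4  ] open 0.0098 j7 -156.1 tau7 -0.236 tilt [-1.0e+00 -3.0e-04  1.1e-03]
```

```bash
python3 -m creep '[[[1,0,0],[0,0,0],0]]' >/dev/null; python3 st.py;python3 -m creep '[[[0,0,0],[0,0,0],0]]' >/dev/null; python3 st.py
```

```text
t 19.95 az 158.32 tcp [587.5  65.8  37.7] F [ 2.4  1.8 -0.9] M tool [-0.289 -0.12  -0.48 ] open 0.0098 j7 -157.0 tau7 0.059 tilt [-1.0e+00 -4.0e-04  1.2e-03]
t 20.03 az 158.26 tcp [587.5  65.8  37.7] F [ 3.3  1.3 -2.4] M tool [-0.223 -0.156 -0.387] open 0.0102 j7 -157.1 tau7 -0.367 tilt [-1.e+00 -3.e-04  1.e-03]
```

```bash
python3 -m creep '[[[1,0,0],[0,0,0],0]]' >/dev/null; python3 st.py
```

```text
t 20.12 az 157.24 tcp [587.5  65.8  37.7] F [ 3.5  1.5 -2.1] M tool [-0.351 -0.167 -0.463] open 0.0095 j7 -158.1 tau7 0.013 tilt [-1.e+00 -4.e-04  1.e-03]
```

The moment while moving climbed steadily, 0.255 → 0.289 → 0.35 N m, against about 0.04 in free turning. It is tight, so I stop, let go and lift.

```bash
python3 -m creep '[[[0,0,0],[0,0,0],0.38],[[0,0,0],[0,0,0],0.38],[[0,0,0],[0,0,0],0.38],[[0,0,0],[0,0,0],0.38],[[0,0,0],[0,0,0],0.38]]'; python3 st.py; python3 -m creep '[[[0,0,0],[-1.5,0,0],0.38],[[0,0,0],[-4,0,0],0.38],[[0,0,0],[-7,0,0],0.38],[[0,0,0],[-10,0,0],0.38],[[0,0,0],[-13,0,0],0.38],[[0,0,0],[-13,0,0],0.38],[[0,0,0],[-13,0,0],0.38]]'
python3 - <<'E'
from h import *
c=cap("wrist","w17");W=c["W"];z=W[...,2]
pr("cheek",W,big((z>.08)&(z<.09)))
pr("bar",W,big((z>.046)&(z<.0545)))
pr("board",W,big((z>.025)&(z<.031)))
E
```

```text
time_s: 20.53
tcp_pos: [0.5873, 0.0655, 0.0378]
ee_rot: [[0.0, -0.922, 0.387], [0.001, 0.387, 0.922], [-1.0, -0.0, 0.001]]
contact_force: [0.0, 0.7, -1.2]
opening: 0.0324
t 20.53 az 157.2 tcp [587.3  65.5  37.8] F [ 0.   0.7 -1.2] M tool [0.008 0.026 0.015] open 0.0324 j7 -158.1 tau7 -0.001 tilt [-1.e+00 -2.e-04  8.e-04]
time_s: 21.12
tcp_pos: [0.588, 0.0652, 0.1702]
ee_rot: [[0.004, -0.922, 0.388], [0.002, 0.388, 0.922], [-1.0, -0.003, 0.003]]
contact_force: [0.1, -1.2, -0.5]
opening: 0.0327
cheek 6788 z [0.0834 0.0848 0.0859] c [569.5  12.2] [ 18.6 139.7] 72.6 [[500.1000061035156, 24.200000762939453], [633.2999877929688, -17.600000381469727], [638.9000244140625, 0.10000000149011612], [505.6000061035156, 41.900001525878906]]
bar 1186 z [0.0466 0.0502 0.0538] c [405.1  57.4] [138.    3.3] 61.7 [[370.8999938964844, -2.5999999046325684], [373.79998779296875, -4.099999904632568], [439.29998779296875, 117.30000305175781], [436.3999938964844, 118.9000015258789]]
board 27548 z [0.0268 0.0279 0.029 ] c [606.9 129.8] [217.5 140.3] 72.8 [[507.79998779296875, 46.599998474121094], [641.9000244140625, 5.199999809265137], [706.0999755859375, 213.0], [572.0, 254.39999389648438]]
```

View pics/w17.png

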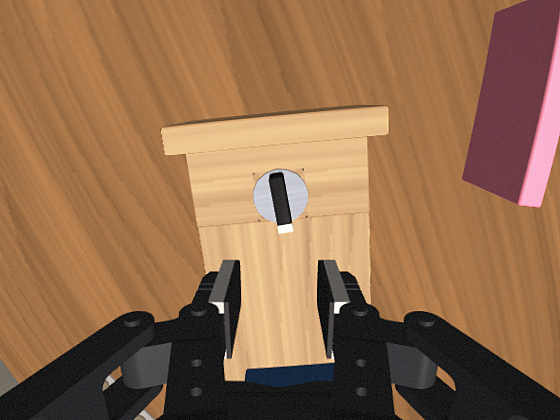

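Run:
```python
from h import *
c=cap("wrist");W=c["W"];im=c["image"];z=W[...,2]
m=np.zeros(z.shape,bool);m[160:240,255:310]=1
b=big(m&(z>.046)&(z<.057));pr("bar",W,b)
w=b&(im.min(2)>150);print("white",w.sum(),W[w].mean(0))
k=b&(im.max(2)<90);print("black",W[k].mean(0))
d=W[w].mean(0)-W[k].mean(0);print("az white end",np.degrees(np.arctan2(d[1],d[0])))
```

```text
bar 877 z [0.05   0.0518 0.0531] c [587.2  65.4] [43.1 11. ] 77.8 [[577.2999877929688, 45.5], [588.0, 43.099998474121094], [597.0999755859375, 85.30000305175781], [586.4000244140625, 87.5999984741211]]
white 112 [0.59117033 0.08304453 0.0526063 ]
black [0.58617935 0.06160148 0.05152827]
az white end 76.89740871652727
```

The cheek has come in 2.3 mm and stands square, but the bar rests at about 175°, some 9° behind where the tool stopped. I'll unwind the wrist and inspect the joint from the inside.

```bash
python3 -m creep '[[[-7,0,0],[0,0,0],0.38],[[-14,0,0],[0,0,0],0.38],[[-21,0,0],[0,0,0],0.38],[[-28,0,0],[0,0,0],0.38],[[-35,0,0],[0,0,0],0.38],[[-42,0,0],[0,0,0],0.38],[[-49,0,0],[0,0,0],0.38],[[-56,0,0],[0,0,0],0.38],[[-63,0,0],[0,0,0],0.38],[[-70,0,0],[0,0,0],0.38],[[-77,0,0],[0,0,0],0.38],[[-84,0,0],[0,0,0],0.38],[[-91,0,0],[0,0,0],0.38],[[-95,0,0],[0,0,0],0.38]]' >/dev/null; python3 -m creep '[[[-7,0,0],[0,0,0],0.38],[[-14,0,0],[0,0,0],0.38],[[-21,0,0],[0,0,0],0.38],[[-28,0,0],[0,0,0],0.38],[[-35,0,0],[0,0,0],0.38],[[-42,0,0],[0,0,0],0.38],[[-49,0,0],[0,0,0],0.38],[[-56,0,0],[0,0,0],0.38],[[-63,0,0],[0,0,0],0.38],[[-70,0,0],[0,0,0],0.38],[[-77,0,0],[0,0,0],0.38],[[-84,0,0],[0,0,0],0.38],[[-91,0,0],[0,0,0],0.38],[[-95,0,0],[0,0,0],0.38],[[-95,0,0],[0,0,0],0.38]]' >/dev/null; python3 st.py
python3 - <<'E'
from h import *
c=cap("wrist","w18");np.savez("w18.npz",W=c["W"],im=c["image"])
togo([.587,.065,.036],-13)
E
```

```text
t 23.63 az -12.4 tcp [585.   65.6 165.7] F [ 0.4  0.9 -0.8] M tool [-0.027 -0.017 -0.04 ] open 0.0324 j7 -0.4 tau7 0.666 tilt [-1.0e+00 -4.6e-03 -4.0e-04]
turn [ 0.41 -0.02  0.25] shift cm [1.298e+01 2.500e-01 1.000e-02] j [-41.1  29.8  42.1 105.9 -24.5  53.9  -0.5] t 23.6833
```

View pics/w18.png

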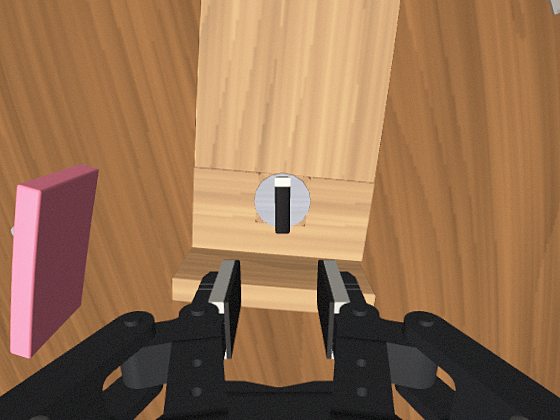

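Run:
```python
from h import *
d=np.load("w18.npz");W=d["W"];im=d["im"];z=W[...,2]
a=np.radians(72.55);u=np.array([np.cos(a),np.sin(a)]);S=W[...,:2]@u*1000;V=W[...,:2]@np.array([u[1],-u[0]])*1000
mb=big((z>.025)&(z<.031)); mc=big((z>.082)&(z<.088)); mw=(z>.040)&(z<.078)
for c in range(196,362,12):
    rb=np.where(mb[:,c])[0].max(); rc=np.where(mc[:,c])[0]; f=np.where(mw[:,c]&(np.arange(420)>240)&(np.arange(420)<300))[0]
    print(c,"board end S",S[rb,c].round(1), "face S",np.median(S[f,c]).round(1) if len(f) else None,"cheek top inner S",S[rc.min(),c].round(1) if len(rc) else None)
print("V cheek",np.percentile(V[mc],[0.5,99.5]),"V board",np.percentile(V[mb&(abs(S-215)<20)],[1,99]))
cv2.imwrite("pics/w18z.png",cv2.resize(im[220:320,165:385,::-1],None,fx=3.6,fy=3.6,interpolation=cv2.INTER_CUBIC))
```

```text
196 board end S 191.0 face S 191.3 cheek top inner S None
208 board end S 191.3 face S 191.3 cheek top inner S None
220 board end S 191.7 face S 191.4 cheek top inner S None
232 board end S 191.8 face S 191.4 cheek top inner S None
244 board end S 191.4 face S 191.3 cheek top inner S None
256 board end S 191.0 face S 191.4 cheek top inner S None
268 board end S 191.9 face S 191.5 cheek top inner S None
280 board end S 191.5 face S 191.5 cheek top inner S None
292 board end S 191.5 face S 191.4 cheek top inner S None
304 board end S 191.3 face S 191.5 cheek top inner S None
316 board end S 191.5 face S 191.4 cheek top inner S None
328 board end S 191.1 face S None cheek top inner S None
340 board end S 191.4 face S 191.4 cheek top inner S None
352 board end S 191.5 face S 191.4 cheek top inner S None
V cheek [341.57753459 380.89968949] V board [472.31774963 609.94519887]
```

View pics/w18z.png

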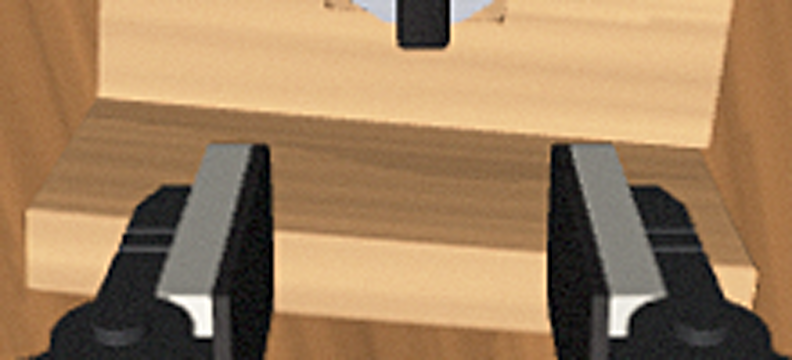

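The board end lies at 191.4 mm along the rack axis and the cheek's inner face at 191.4 mm across the whole width, so it is flush. Since the bar sprang back some degrees on release, I'll regrip and feel gently whether it holds tight.

```bash
python3 -m creep '[[[0,0,0],[3,0.25,0],0.38],[[0,0,0.25],[6,0.25,0],0.38],[[0,0,0.25],[9,0.25,0],0.38],[[0,0,0.25],[11.5,0.25,0],0.38],[[0,0,0.25],[12.8,0.25,0],0.38],[[0,0,0.25],[12.9,0.25,0],0.38],[[0,0,0.25],[12.9,0.25,0],0.38]]' >/dev/null
python3 - <<'E'
from h import *
togo([.587,.065,.036],-12.9)
c=cap("wrist","w19")
E
```

```text
turn [0.24 0.04 0.05] shift cm [ 0.05  0.01 -0.03] j [-35.2  40.3  34.4 108.8 -33.6  41.3   6.3] t 24.2667
```

View pics/w19.png

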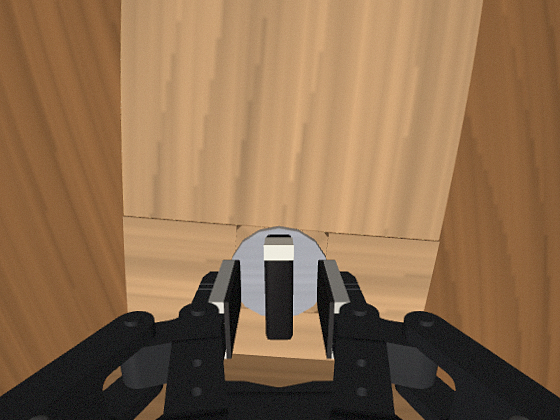

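```bash
python3 -m creep '[[[0,0,0],[0,0,0],0],[[0,0,0],[0,0,0],0],[[0,0,0],[0,0,0],0],[[0,0,0],[0,0,0],0],[[0,0,0],[0,0,0],0]]' 40 >/dev/null; python3 st.py; python3 -m creep '[[[1,0,0],[0,0,0],0]]' >/dev/null; python3 st.py;  python3 -m creep '[[[1,0,0],[0,0,0],0]]' >/dev/null; python3 st.py
```

```text
t 24.73 az -12.61 tcp [587.2  65.4  39.2] F [-4.7  0.4  7.6] M tool [-0.123 -0.182 -1.1  ] open 0.0098 j7 6.3 tau7 -0.117 tilt [-1.0e+00 -2.0e-04 -1.7e-03]
t 24.82 az -13.61 tcp [587.1  65.4  39.5] F [  5.3  -2.2 -22.8] M tool [-0.255 -0.111  1.358] open 0.0097 j7 5.4 tau7 0.089 tilt [-1.0e+00  8.0e-04 -1.7e-03]
t 24.9 az -14.66 tcp [587.2  65.4  39.4] F [  3.1  -0.6 -12.6] M tool [-0.286 -0.007  0.673] open 0.0098 j7 4.6 tau7 -0.062 tilt [-1.      0.0018 -0.0015]
```

The moment rises at once (0.12 → 0.29 N m within 2°), so the fitting is tight. I'll let go and lift clear.

```bash
python3 -m creep '[[[0,0,0],[0,0,0],0.38],[[0,0,0],[0,0,0],0.38],[[0,0,0],[0,0,0],0.38],[[0,0,0],[0,0,0],0.38],[[0,0,0],[0,0,0],0.38]]' >/dev/null; python3 st.py; python3 -m creep '[[[0,0,0],[-1.5,0,0],0.38],[[0,0,0],[-4,0,0],0.38],[[0,0,0],[-7,0,0],0.38],[[0,0,0],[-10,0,0],0.38],[[0,0,0],[-13,0,0],0.38],[[0,0,0],[-15,0,0],0.38],[[0,0,0],[-16,0,0],0.38],[[0,0,0],[-16,0,0],0.38]]' >/dev/null
python3 - <<'E'
from h import *
c=cap("wrist","w20");W=c["W"];im=c["image"];z=W[...,2]
m=np.zeros(z.shape,bool);m[140:260,240:320]=1
pr("bar",W,big(m&(z>.046)&(z<.057)))
a=np.radians(72.55);u=np.array([np.cos(a),np.sin(a)]);S=W[...,:2]@u*1000
mb=big((z>.025)&(z<.031));mw=(z>.040)&(z<.078)
for cc in (206,232,250,306,330):
    rb=np.where(mb[:,cc])[0].max();f=np.where(mw[:,cc]&(np.arange(420)>rb)&(np.arange(420)<rb+45))[0]
    print(cc,S[rb,cc].round(1),np.median(S[f,cc]).round(1) if len(f) else None)
cap("side","s20")
E
python3 st.py
```

```text
t 25.32 az -14.67 tcp [587.5  65.4  39.9] F [-0.1  0.1 -0.5] M tool [-0.005  0.005  0.024] open 0.0322 j7 4.6 tau7 -0.001 tilt [-1.      0.0024 -0.002 ]
bar 662 z [0.0503 0.0517 0.0531] c [587.4  65.9] [42.3 11. ] 79.0 [[577.9000244140625, 46.20000076293945], [588.7000122070312, 44.099998474121094], [596.7999877929688, 85.5999984741211], [586.0, 87.80000305175781]]
206 191.1 191.3
232 191.3 191.4
250 192.5 191.6
306 191.2 191.5
330 191.5 191.5
t 26.08 az -14.67 tcp [586.6  65.4 199.6] F [-0.3 -0.5 -0.3] M tool [ 0.031  0.007 -0.034] open 0.0323 j7 -3.7 tau7 -0.013 tilt [-1.      0.0018 -0.0023]
```

View pics/w20.png

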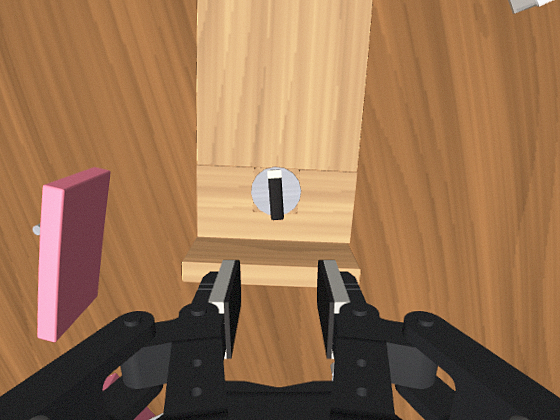

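View pics/s20.png

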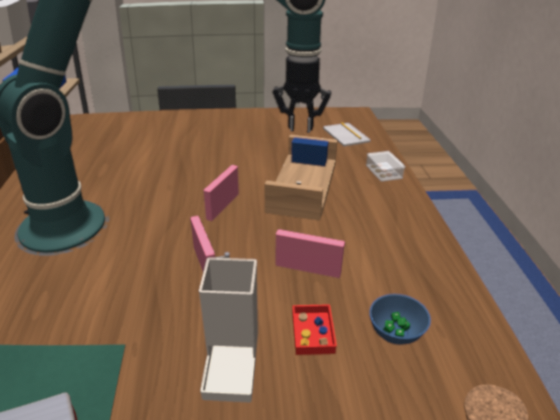

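The cheek is flush, the bar rests at about 174°, the other things look unmoved, and the gripper is clear.

Run:
```python
from plant import r
print(r.sign_off())
```

```text
the job is handed in; nothing more can be done
None
```

The loose cheek is back on the rack and the cam lock is tight. I handed the job in at about 26 s of the 72 s allowed.

**What I did:** I slid the pale cheek upright and square up to the open end until it touched the rubber buffers, pushing with about 5 N. Then I let go, turned the thumb-turn clockwise until it came tight, released it and lifted clear.

**Last checks:**
- **Flush:** the cheek's inner face and the board's end agree within about 0.3 mm at nearly every place measured along the joint. One reading was 0.9 mm out.
- **Tight:** the turning moment climbed from about 0.04 N m in free turning to 0.35 N m. That is past the 0.2 N m rise that means tight, and the highest reading was below the stripping point.
- **Other things:** in the last side picture everything else stands where it did, and the gripper touches nothing.

**What disagreed:**
- **Uneven moment:** it rose and fell by up to about 0.2 N m between the small steps near the end, so the exact point where it came tight is uncertain.
- **Spring-back:** when I let go, the bar moved back about 9°, so I regripped once to feel it. The moment rose to 0.29 N m within 2°, so I stopped there. After release the bar rests at about 174° (3.03 rad), and the cheek stayed flush.

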